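Set the ratchet to closing and clamp the jar

ROBOT

A 6-joint arm with a two-finger parallel gripper is mounted at the origin on a cart in front of the work surface, level with it; the furniture and walls round the work are solid. World frame = base frame: x ahead of the robot, y to its left, z up, the work surface at z = 0. Lengths are in mm, angles in degrees, forces in N, time in s.
With the tool pointing down it reaches from about 300 to 850 mm from the base axis. Payload 4.2 kg.
Tool frame: the origin (TCP) lies between the finger pads; the fingertips stand 19 mm ahead of it and the grasp point (between the pads) is the TCP; z points along the fingers, x is the direction in which the jaws open and shut, and the axes are right-handed (so a half turn about z gives the same grasp; the last joint's range is limited). The gripper opens to 91 mm and grips with 3 to 60 N. Pads are 32 mm wide; open, the fingers measure 118 mm over their backs; the gripper's body (76 mm by 178 mm) begins 60 mm behind the grasp point.
Start: joints at [-67.838, 18.312, 89.639, -0, 72.044, -1.146], TCP at [227.516, -528.089, 232.976] pointing down, gripper open.
Joint ranges: [-177.97, 177.97], [-48.28, 115.42], [12.27, 149.76], [-77.06, 257.06], [2.81, 150.46], [-146.56, 146.56]. Speed limits (degrees/s): [147.25, 147.25, 180, 180, 180, 180].

INTERFACE

Orientations are given as [roll, pitch, yaw] about the fixed x, y, z axes, in that order (R = Rz(yaw) Ry(pitch) Rx(roll)).
In Python, from workcell import sensors, grab_frame, env gives the robot as it stands.
- The arm moves only by the tool servo_tool, never from a script. Its argument "motion" is one flat list of numbers, 7 for each row, row after row: the shift along the world's x, y, z in mm, then the turn, a rotation vector about the world's x, y, z in rad, then the opening in per cent of the stroke, from 0 (shut) to 100 (fully open). In form: [x, y, z, rx, ry, rz, grip, x, y, z, rx, ry, rz, grip, ...]. A call has 1 to 10 rows; each row shifts and turns the commanded pose from where the row before left it; what a row does not reach is not made up. A row lasts 1/12 s, in which the tool goes at most 41.7 mm and 7.16 degrees, less where a joint would pass 70% of its speed; a pose out of reach is approached as far as the arm can. A call with a gripper value outside its range is refused whole. The fingers move at their own pace and stop on an object; "newtons" is the grip in N (left out, the last holds). Time passes only in rows, so rows that do not move let the fingers close. It gives the time, the measured TCP pose, the force and the opening at its end, in the units of the state.
- sensors.state(): the state, without advancing time (a new reading comes with each control period).
- grab_frame(name): name is "side" or "top"; returns a dict with "image" (420x560x3 uint8, red, green, blue), "depth" (420x560 float32, mm along the optical axis (not along the pixel's ray), 0 where there is no reading), "fx", "fy", "cx", "cy" (pixels), "dist_coeffs" ([k1, k2, p1, p2, k3] as OpenCV has them; the pictures are not rectified), "extrinsics" (4x4, takes a point from camera to world coordinates). Camera axes: x right, y up, looking along -z (the intrinsics and any distortion apply to the point x, -y, -z); pixel columns grow to the right and rows downward; lengths in mm; the calibration is good to about 2 mm. A picture is of the moment at which its call begins.
- env.job_done(): hands the job in, once; it reports no verdict.
The state is a dict: "time_s": time; "qpos": joint angles; "qvel": joint speeds; "effort": joint torques, N m; "ee_pos": TCP position; "ee_rot": TCP orientation; "force": force on the tool from outside, world axes, zero at the start; "torque": the same for the moment, N m; "gripper_width": finger opening in mm.
Only numpy, scipy, OpenCV 4.12 (cv2) and the standard library are available. Lean on these libraries where they do the work, as an engineer would, in place of code of your own. Each camera call takes 0.05 s, during which the arm holds its last target.

TASK

Stand the jar upright in the open bench clamp, between the flat jaw and the vee. Flip the clamp's ratchet lever over to the closing side and pump the crank to and fro until the jaw holds the jar firmly against the vee; stop when it comes up tight, because too much force breaks the glass. Do not knock over the jar or the things standing around, then let go.

Things in the scene. Friction and masses are not known exactly. Their poses are not given: they have to be found in the camera images.
- clamp: Grey bench clamp, fixed. Origin on the axis of its upright spindle at bench height; x points away from the robot, y left along the clamp, z up. Base plate 12 mm thick, x -75..85, y -110..270 mm. On the spindle: a toothed wheel (16 teeth) and above it the crank. To the left (+y): first the moving flat jaw, then the fixed 120 degree vee; both under 76 mm wide in x, tops 57 mm above the bench.
- guard_front (a point): Middle of the lower front edge (towards the robot) of the clear plastic splash guard, a level plate over the crank's head: in the clamp frame x -110..90, y -65..65 mm, underside 195, top 200 mm above the bench, on two steel posts at the back. It covers the ratchet lever, so reach this with the gripper leaning back towards the robot by about 35 to 45 degrees.
- crank (a joint): Crank angle about the spindle (rad, stops at -0.6 and 0.6). 0: straight along the clamp's -x, towards the robot; positive: free end to the right (clamp -y). Stays where left (friction 0.25 N m). Lever on closing: swinging right drives the spindle, swinging left clicks back freely; up to one tooth (0.39 rad) of each stroke is lost. 1 rad of drive closes the jaw 30 mm: about two strokes in all.
- crank_post (a point): Top centre of the crank's upright black hand post: round, 24 mm diameter, 42 to 85 mm above the bench, 185 mm from the spindle axis, on a flat steel bar 22 mm wide (top at 42 mm). Moving the free jaw takes about 6 N here; the force climbs steeply once the jar is tight, each further newton adding 6 N on the jar: stop at 10 to 15 N; about 20 N breaks it. After letting go the jaw keeps its grip.
- pawl_lever (a joint): Ratchet lever's angle relative to the crank (rad, -0.48 to 0.48; a spring snaps it to either side, away from 0). Negative: tab to the left (clamp +y), opening; positive: tab to the right (clamp -y), closing. Always starts on opening. Rests at 0.28 (on a tooth) to 0.48. Pushing it over takes about 2 N sideways at the tab; the crank may swing along, even to its stop, before the lever snaps over.
- lever_tab (a point): Top centre of the lever's upright tab: dark steel pin, 12 mm diameter, 50 to 80 mm above the bench. The lever turns about an upright pivot on the crank bar, 52 mm from the spindle axis towards the hand post; the tab stands 38 mm farther out than the pivot (90 mm from the spindle axis at lever angle 0).
- jaw: Moving jaw: grey block, rubber face 66 mm wide in x, 14 to 55 mm above the bench; slides along the clamp's +y to close. Stays where left (friction 30 N). Origin under the middle of its pressing face, at bench height; starts fully open, 116 mm from the spindle axis, and travels 38 mm to press the jar into the vee.
- jar_seat (a point): A good place to set the jar down: centre of its underside, on the base plate 12 mm above the bench, midway in the open clamp (about 20 mm free at the jaw, 18 mm at the vee). Fingers best in front of and behind the jar (along the clamp's x).
- vee_seat (a point): Centre of the jar's underside when it is pressed home in the vee, on the base plate 12 mm above the bench, 185 mm to the left of the spindle axis. x, y and z axes as the clamp's. The jar is well held with 20 to 50 N on it; over 90 N it breaks.
- jar: Glass jar with a yellow tin lid, 62 mm diameter (60 mm body up to 68 mm, lid 58 mm), 78 mm tall, 0.2 kg; origin at the centre of its underside, z up. Stands loose on the bench at the left.
- viscosity_cup: Bystander: grey conical cup, 55 mm diameter, 63 mm tall, at the left; origin under its centre.
- dropper: Bystander: pale bottle with white nozzle, 47 mm diameter, 147 mm tall, at the left behind the jar; origin under its centre.
- small_tin: Bystander: open quarter litre tin, 71 mm diameter, 66 mm tall, at the right; origin under its centre.
There are look-alikes about, which are no part of the job. There is more than one size of the jar; the one meant has the size given above.

How it is judged (in metres and radians):
On the way, in this order (a step that is already met when the one before it is completed fails the run):
1. the ratchet lever has snapped over to the closing side while the jar is not yet clamped (value of joint pawl_lever above 0.1 rad and contact force between jaw and jar below 3 N), for 0.2 s.
2. the jaw presses the jar into the vee (contact force between each of jaw, clamp and jar above 8 N and horizontal distance between jar and vee_seat below 0.012 m), for 0.2 s.
At the end, for the whole second after the job is handed in: The jar stands upright (within 7 degrees) on the base plate, within 12 mm of its place in the vee, at rest, pressed by the jaw with more than 8 N, and the ratchet lever is on the closing side (over 0.1 rad) (contact force between jaw and jar above 8 N and horizontal distance between jar and vee_seat below 0.012 m and z of jar in the frame of vee_seat below 0.01 m and angle between jar's own z axis and vertical below 0.12 rad and value of joint pawl_lever above 0.1 rad and linear speed of jar below 0.02 m/s); the robot touches nothing.
It fails at once if the jar is squeezed by the jaw with more than 90 N (contact force between jaw and jar above 90 N).
It fails at once if the jar is knocked over (angle between jar's own z axis and vertical above 0.7 rad).
It fails at once if a bystander is knocked over (angle between any of viscosity_cup, dropper, small_tin's own z axis and vertical above 0.6 rad).
It also fails if it takes over 72 s, if anything falls off the work surface, if the arm or the gripper's body presses on something with over 40 N, if the wrist force passes 120 N, or if a joint passes its speed limit or range.

## Working session

There is one attempt and no reset: what is moved stays moved. The work goes in short steps, Python scripts to look and compute and a tool call to move; the robot and the scene stay as the last step left them, time stands still between calls to the robot, and variables do not carry over. Pictures are saved under pics/ and viewed, and the job is handed in when it is done.

Besides the shell and the picture viewer there is one more tool, called after "Emit:" by a JSON object that holds its "method" and its "body", one argument or row to a line. servo_tool: Moves the arm, as the interface text tells. Its arguments: {"type":"object","properties":{"motion":{"type":"array"},"newtons":{"type":"number"}},"required":["motion"]}

```bash
ls; mkdir -p pics; cat > h.py <<'E'
import numpy as np, cv2
from workcell import sensors, grab_frame, env
def save(n,fr): cv2.imwrite('pics/'+n+'.png',cv2.cvtColor(fr['image'],cv2.COLOR_RGB2BGR))
def ray(fr,u,v):
    K=np.array([[fr['fx'],0,fr['cx']],[0,fr['fy'],fr['cy']],[0,0,1]])
    p=cv2.undistortPoints(np.array([[[u,v]]],float),K,np.array(fr['dist_coeffs'],float))[0,0]
    d=np.array([p[0],-p[1],-1.]); E=np.array(fr['extrinsics']); return E[:3,3],E[:3,:3]@d
def onz(fr,u,v,z):
    o,d=ray(fr,u,v); return o+d*(z-o[2])/d[2]
def dep(fr,u,v):
    o,d=ray(fr,u,v); return o+d*float(fr['depth'][int(round(v)),int(round(u))])
def cloud(fr):
    h,w=fr['depth'].shape; uu,vv=np.meshgrid(np.arange(w),np.arange(h))
    K=np.array([[fr['fx'],0,fr['cx']],[0,fr['fy'],fr['cy']],[0,0,1]])
    p=cv2.undistortPoints(np.stack([uu,vv],-1).reshape(-1,1,2).astype(float),K,np.array(fr['dist_coeffs'],float)).reshape(h,w,2)
    E=np.array(fr['extrinsics']); c=np.dstack([p[...,0],-p[...,1],-np.ones((h,w))])*fr['depth'][...,None]
    return c@E[:3,:3].T+E[:3,3]
def proj(fr,P):
    E=np.array(fr['extrinsics']); c=E[:3,:3].T@(np.array(P,float)-E[:3,3]); c=np.array([c[0],-c[1],-c[2]])
    K=np.array([[fr['fx'],0,fr['cx']],[0,fr['fy'],fr['cy']],[0,0,1]])
    return cv2.projectPoints(c.reshape(1,1,3),np.zeros(3),np.zeros(3),K,np.array(fr['dist_coeffs'],float))[0].ravel()
E
python3 - <<'E'
from h import *
for n in('side','top'):
    f=grab_frame(n); save(n+'0',f); print(n,f['fx'],np.round(np.array(f['extrinsics']),3).tolist(),f['dist_coeffs'])
print(sensors.state())
E
```

```text
pics
side 425.45141369934413 [[-0.904, -0.216, 0.369, 1018.228], [0.427, -0.413, 0.804, 1044.452], [-0.021, 0.885, 0.465, 705.056], [0.0, 0.0, 0.0, 1.0]] [-0.08561053  0.          0.          0.          0.        ]
top 489.94911566481744 [[0.517, 0.808, -0.282, 60.468], [-0.856, 0.491, -0.163, -257.306], [0.007, 0.326, 0.945, 1774.869], [0.0, 0.0, 0.0, 1.0]] [-0.13010044  0.          0.          0.          0.        ]
{'time_s': 0.1, 'qpos': array([-6.78381991e+01,  1.83459674e+01,  8.96959041e+01, -1.30442011e-03,
        7.20433935e+01, -1.14367574e+00]), 'qvel': array([ 0.06246877, -0.05359154, -0.11399499,  0.0458016 ,  0.00085665,
        0.05131696]), 'effort': array([ 5.97638591e-04, -4.13333416e+01, -2.32509416e+01,  7.28709321e-02,
        4.21820325e-02, -7.03099113e-05]), 'ee_pos': array([ 227.35580445, -527.71414133,  232.2482813 ]), 'ee_rot': array([-1.79999538e+02,  8.52728007e-02, -6.66941200e+01]), 'force': array([-0.38021953,  0.3969907 ,  0.18757465]), 'torque': array([ 0.01344614,  0.03125108, -0.00572328]), 'gripper_width': 91.36909853394741}
```

View pics/side0.png

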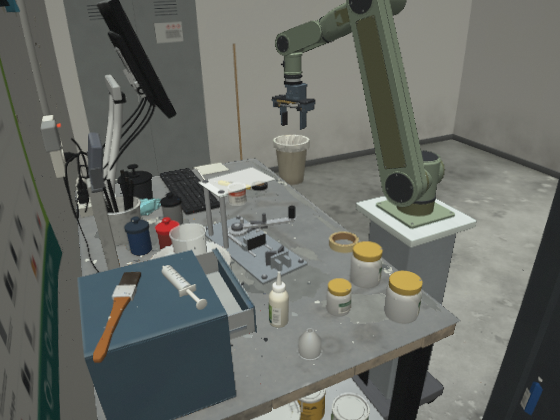

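View pics/top0.png

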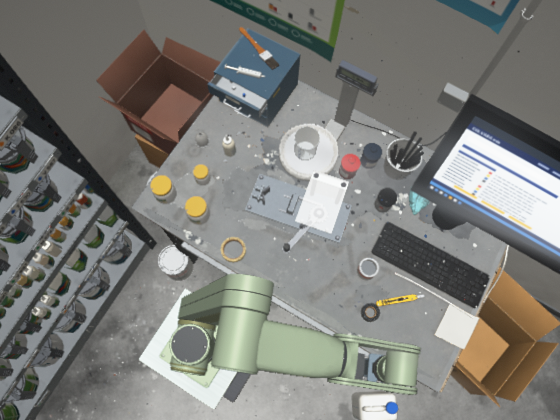

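The side view shows three yellow-lidded jars, at (367,262), (339,297) and (403,296). The top view has them at (196,208), (201,173) and (162,187). The clamp is at about (300,208) in the top view. Next I'll measure sizes and heights.

```bash
python3 - <<'E'
from h import *
for n in('side','top'):
    f=grab_frame(n); im=f['image']; C=cloud(f)
    hsv=cv2.cvtColor(im,cv2.COLOR_RGB2HSV)
    m=cv2.inRange(hsv,(15,140,120),(32,255,255))
    k,l,s,c=cv2.connectedComponentsWithStats(m)
    for i in range(1,k):
        if s[i,4]>60:
            P=C[l==i]; z=np.percentile(P[:,2],90)
            T=P[abs(P[:,2]-z)<4]
            print(n,s[i],np.round(c[i]),'z',np.round(z),'ext',np.round(np.ptp(T,0)),'ctr',np.round((T.max(0)+T.min(0))/2))
    if n=='side': r=(170,330,180,320);
    else: r=(170,260,220,370)
    crop=im[r[0]:r[1],r[2]:r[3]]
    cv2.imwrite(f'pics/{n}_clamp.png',cv2.cvtColor(cv2.resize(crop,None,fx=5,fy=5 if n=='top' else 3.7,interpolation=cv2.INTER_CUBIC) if n=='top' else cv2.resize(crop,None,fx=3.7,fy=3.7,interpolation=cv2.INTER_CUBIC),cv2.COLOR_RGB2BGR))
E
```

```text
side [354 242  28  20 416] [367. 251.] z 108.0 ext [72. 75.  6.] ctr [414. 274. 107.]
side [390 271  32  24 564] [406. 282.] z 107.0 ext [74. 73.  6.] ctr [416. 431. 106.]
side [329 279  22  17 268] [339. 287.] z 80.0 ext [53. 52.  6.] ctr [544. 346.  79.]
side [303 409  16  11  82] [313. 414.] z -462.0 ext [40. 18.  7.] ctr [ 569.  264. -462.]
top [194 165  14  14 144] [200. 171.] z 82.0 ext [50. 49.  8.] ctr [539. 336.  81.]
top [151 176  20  19 305] [161. 185.] z 109.0 ext [71. 73.  7.] ctr [412. 423. 109.]
top [186 197  20  20 310] [196. 206.] z 109.0 ext [70. 70.  7.] ctr [410. 267. 109.]
top [376 295  41  11 173] [396. 300.] z 19.0 ext [100. 112.   8.] ctr [ 508. -521.   19.]
```

View pics/side_clamp.png

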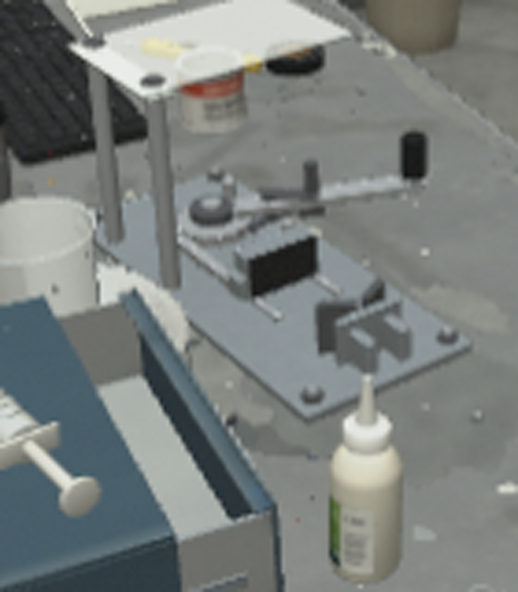

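View pics/top_clamp.png

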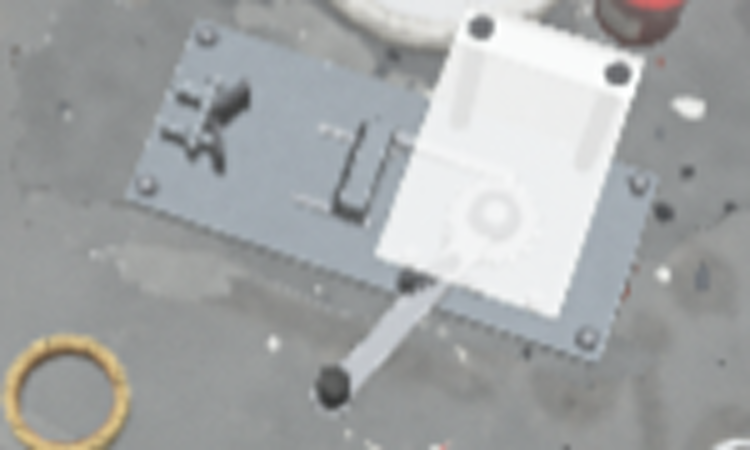

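The target is the small jar: its lid top is at z≈80 and it is about 58 mm wide. The clamp is seen clearly. In the top crop the crank post is at (332,386) and the lever tab at about (410,280). Now I'll fit the clamp frame.

```bash
cat > fit.py <<'E'
from h import *
def plate(fr,n):
    C=cloud(fr); hsv=cv2.cvtColor(fr['image'],cv2.COLOR_RGB2HSV)
    m=(abs(C[...,2]-12)<5)&(C[...,0]>400)&(C[...,0]<900)&(abs(C[...,1])<500)
    return m,C
E
python3 - <<'E'
from fit import *
ft=grab_frame('top'); fs=grab_frame('side')
cor=[(245.4,209.4),(260.6,174.4),(340,242.4),(351.4,205.5)]
P=np.array([onz(ft,u,v,12) for u,v in cor]); print(np.round(P))
print(np.linalg.norm(P[0]-P[1]),np.linalg.norm(P[0]-P[2]),np.linalg.norm(P[2]-P[3]))
scor=[(180+470/3.7,170+345/3.7),(180+307/3.7,170+417/3.7)]
S=np.array([onz(fs,u,v,12) for u,v in scor]); print(np.round(S))
# clamp frame by corners: (-75,270),(85,270),(-75,-110),(85,-110)
L=np.array([(-75,270),(85,270),(-75,-110),(85,-110)],float)
def rig(L,P):
    a=L-L.mean(0);b=P-P.mean(0);th=np.arctan2((a[:,0]*b[:,1]-a[:,1]*b[:,0]).sum(),(a*b).sum())
    R=np.array([[np.cos(th),-np.sin(th)],[np.sin(th),np.cos(th)]]);return th,R,P.mean(0)-R@L.mean(0)
th,R,t=rig(L,P[:,:2]);print('top yaw',np.degrees(th),t,np.round((P[:,:2]-t)@R))
th2,R2,t2=rig(L[:2],S[:,:2]);print('side yaw',np.degrees(th2),t2)
# depths
for n,f in(('t',ft),('s',fs)):
    for Z in (57,85,80,200,195): pass
print('post top', onz(ft,220+332/5,170+386/5,85), dep(ft,220+332/5,170+386/5))
print('post side',onz(fs,180+415/3.7,170+136/3.7,85),dep(fs,180+415/3.7,170+138/3.7))
print('tab top',onz(ft,220+410/5,170+280/5,80),dep(ft,220+410/5,170+280/5))
print('tab side',onz(fs,180+311/3.7,170+163/3.7,80),dep(fs,180+311/3.7,170+175/3.7))
print('guard top', [np.round(onz(ft,220+a/5,170+b/5,200)) for a,b in ((376,258),(560,318),(467,10),(643,58))])
print('guard depth', dep(ft,220+470/5,170+270/5),dep(ft,220+550/5,170+30/5))
E
```

```text
[[ 517.  126.   12.]
 [ 670.  152.   12.]
 [ 590. -243.   12.]
 [ 741. -211.   12.]]
154.42919261030977 376.87096471303636 153.79887806555814
[[520. 138.  12.]
 [672. 167.  12.]]
top yaw 11.089072663062122 [ 640.05804023 -123.48195859] [[ -72.  269.]
 [  82.  265.]
 [ -72. -108.]
 [  82. -105.]]
side yaw 10.777330812131854 [ 641.44264029 -113.82341716]
post top [454.30043208 -89.14392632  85.        ] [454.43058634 -89.08835184  84.44153008]
post side [457.41102702 -81.40538375  85.        ] [456.94361735 -82.37933672  82.47986194]
tab top [552.36351166 -96.69952576  80.        ] [555.46074574 -95.6882614   69.32821249]
tab side [556.87505329 -85.10902304  80.        ] [558.28577932 -82.85438328  69.59795607]
guard top [array([519., -81., 200.]), array([ 547., -207.,  200.]), array([708., -44., 200.]), array([ 741., -166.,  200.])]
guard depth [ 543.43518059 -139.36911924  203.59069751] [ 725.87481776 -100.63374499  198.50974642]
```

```bash
python3 - <<'E'
from h import *
for n in('side','top'):
    f=grab_frame(n); C=cloud(f)
    m=(C[...,2]>25)&(C[...,2]<170)&(C[...,0]>300)&(C[...,0]<800)&(C[...,1]>150)&(C[...,1]<520)&(f['depth']>0)
    k,l,s,c=cv2.connectedComponentsWithStats(m.astype(np.uint8))
    for i in range(1,k):
        if s[i,4]>25:
            P=C[l==i]; print(n,np.round(c[i]),s[i,4],'min',np.round(P.min(0)),'max',np.round(P.max(0)))
    im=f['image']; r=(250,370,270,440) if n=='side' else (120,240,130,290)
    cv2.imwrite(f'pics/{n}_jars.png',cv2.cvtColor(cv2.resize(im[r[0]:r[1],r[2]:r[3]],None,fx=4.5,fy=4.5,interpolation=cv2.INTER_CUBIC),cv2.COLOR_RGB2BGR))
E
```

```text
side [366. 262.] 1135 min [375. 236.  25.] max [455. 315. 110.]
side [403. 294.] 1469 min [377. 391.  25.] max [457. 472. 109.]
side [279. 300.] 723 min [671. 299.  25.] max [719. 342. 148.]
side [339. 294.] 692 min [513. 315.  25.] max [574. 375.  82.]
side [310. 341.] 402 min [650. 420.  25.] max [701. 462.  66.]
top [201. 138.] 125 min [650. 406.  25.] max [700. 455.  73.]
top [228. 145.] 188 min [666. 288.  26.] max [712. 337. 147.]
top [201. 174.] 236 min [510. 309.  27.] max [568. 365.  89.]
top [163. 189.] 519 min [371. 381.  25.] max [453. 467. 115.]
top [197. 209.] 506 min [370. 228.  25.] max [449. 306. 116.]
```

View pics/top_jars.png

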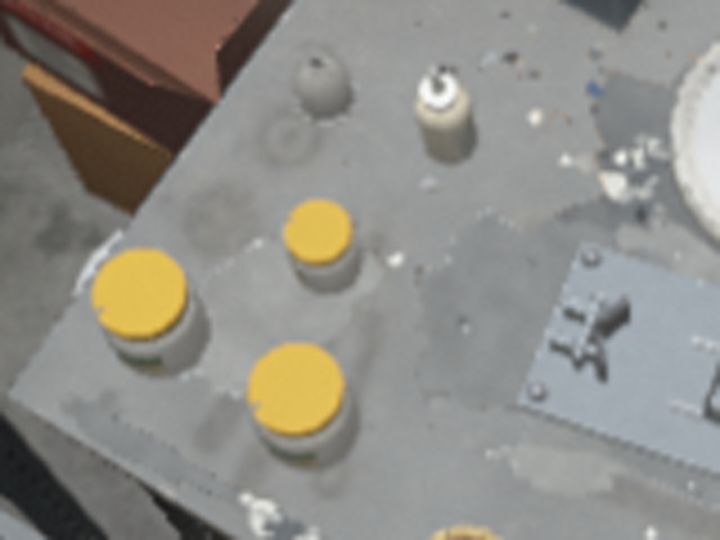

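Emit:
{"method": "servo_tool", "body": {
  "motion": [13,36,3,0,0,0.06,100,13,36,3,0,0,0.06,100,13,36,3,0,0,0.06,100,13,36,3,0,0,0.06,100,13,36,3,0,0,0.06,100,13,36,3,0,0,0.06,100,13,36,3,0,0,0.06,100,13,36,3,0,0,0.06,100,13,36,3,0,0,0.06,100,13,36,3,0,0,0.06,100]
}}

```text
time_s: 1.23
ee_pos: [357.6, -166.3, 263.4]
ee_rot: [-180.0, -0.1, -32.2]
force: [0.7, -0.2, -0.3]
gripper_width: 91.5
```

Emit:
{"method": "servo_tool", "body": {
  "motion": [13,36,0,0,0,0.07,100,13,36,0,0,0,0.07,100,13,36,0,0,0,0.07,100,13,36,0,0,0,0.07,100,13,36,0,0,0,0.07,100,13,36,0,0,0,0.07,100,13,36,0,0,0,0.07,100,13,36,0,0,0,0.07,100,13,36,0,0,0,0.07,100,13,36,0,0,0,0.07,100]
}}

```text
time_s: 2.07
ee_pos: [487.7, 194.0, 263.1]
ee_rot: [180.0, -0.0, 8.0]
force: [0.9, -1.1, 0.1]
gripper_width: 91.8
```

Emit:
{"method": "servo_tool", "body": {
  "motion": [11,30,-10,0,0,0.01,100,11,30,-10,0,0,0.01,100,11,30,-10,0,0,0.01,100,11,30,-10,0,0,0.01,100,10,26,-10,0,0,0.01,100,0,0,0,0,0,0,100]
}}

```text
time_s: 2.57
ee_pos: [541.9, 342.0, 209.7]
ee_rot: [-179.9, 0.1, 10.8]
force: [-0.9, -0.1, -1.1]
gripper_width: 91.1
```

```bash
python3 - <<'E'
from h import *
s=sensors.state(); print(s['ee_pos'],s['ee_rot'],s['qpos'])
p=s['ee_pos']
for n in('side','top'):
    f=grab_frame(n); im=f['image'].copy()
    tip=proj(f,p+np.array([0,0,-19])); print(n,tip, proj(f,p))
    u,v=map(int,tip); 
    a=np.radians(s['ee_rot'][2]); d=np.array([np.cos(a),np.sin(a),0])
    K=5; r0,c0=max(v-60,0),max(u-70,0)
    big=cv2.resize(im[r0:r0+110,c0:c0+140],None,fx=K,fy=K,interpolation=cv2.INTER_CUBIC)
    for q in (p+[0,0,-19],p+[0,0,-19]+45.7*d,p+[0,0,-19]-45.7*d,p):
        w=proj(f,q); cv2.circle(big,(int((w[0]-c0)*K),int((w[1]-r0)*K)),4,(255,0,0),1)
    cv2.imwrite(f'pics/{n}_g.png',cv2.cvtColor(big,cv2.COLOR_RGB2BGR))
E
```

```text
[541.89527757 342.01153409 209.70148906] [-1.79947888e+02  1.25115853e-01  1.08467218e+01] [31.18369462 25.12116835 82.4276346   0.09680142 72.55042606 20.3079223 ]
side [341.50506891 245.0523707 ] [341.8974252  237.95373597]
top [195.41027831 157.89361012] [194.65047698 155.64696759]
```

View pics/side_g.png

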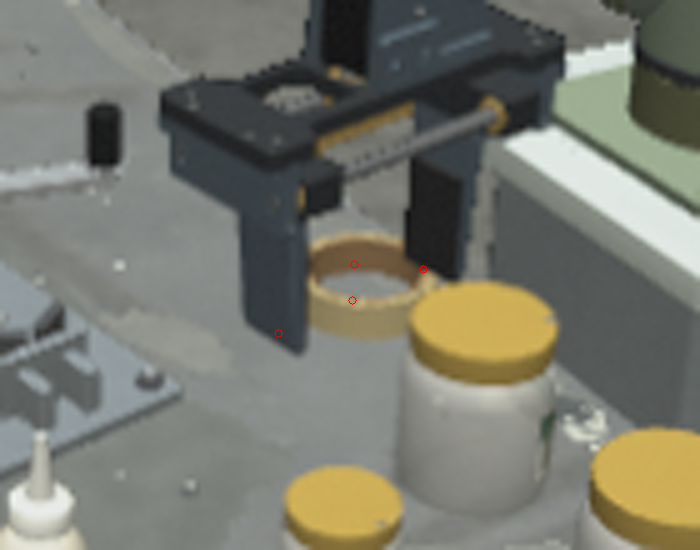

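View pics/top_g.png

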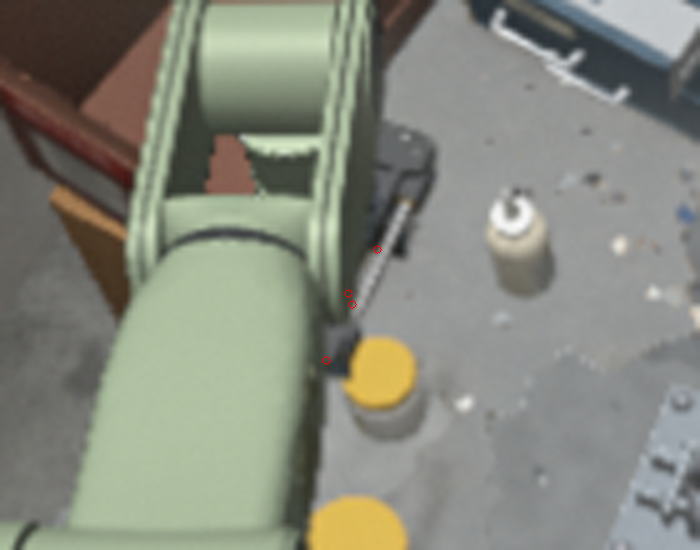

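```bash
python3 - <<'E'
from h import *
s=sensors.state(); p=s['ee_pos']; a=np.radians(s['ee_rot'][2]); d=np.array([np.cos(a),np.sin(a),0]); e=np.array([-d[1],d[0],0])
for n in('side','top'):
    f=grab_frame(n); C=cloud(f); Q=(C-p); Dd=Q@d; De=Q@e; Dz=Q[...,2]
    m=(abs(Dd)<110)&(abs(De)<60)&(abs(Dz)<50)&(f['depth']>0)
    for zlo,zhi in((-25,-15),(-15,0),(0,15),(15,30)):
        mm=m&(Dz>zlo)&(Dz<zhi)
        for sg in(-1,1):
            k=mm&(Dd*sg>0)
            if k.sum()>3: print(n,(zlo,zhi),sg,k.sum(),'d',np.round(np.percentile(Dd[k],[2,25,50,75,98]),1),'e',np.round(np.percentile(De[k],[2,25,50,75,98]),1))
    print(n,'zmin',np.percentile(Dz[m&(abs(Dd)>30)],[1,3]))
E
```

```text
side (-25, -15) -1 21 d [-51.6 -47.3 -46.7 -45.9 -44.9] e [-12.6  -3.3   5.1  15.5  18.9]
side (-25, -15) 1 10 d [46.7 52.7 53.1 54.  54.5] e [-11.4   0.3  10.1  15.9  19.3]
side (-15, 0) -1 68 d [-54.2 -47.1 -46.2 -45.4 -43.8] e [-12.   -2.6   8.1  17.4  20.4]
side (-15, 0) 1 68 d [47.1 54.  55.2 55.9 57.7] e [-13.9  -3.4   7.2  17.2  20.4]
side (0, 15) -1 76 d [-54.8 -47.4 -46.  -44.9 -43.4] e [-12.3  -2.5   9.2  17.3  20.2]
side (0, 15) 1 74 d [48.6 55.7 56.5 57.5 58.9] e [-13.1  -2.    8.5  17.3  20.2]
side (15, 30) -1 82 d [-55.2 -47.2 -46.  -45.2 -43.5] e [-15.4  -4.4   7.2  16.9  21.2]
side (15, 30) 1 78 d [46.7 56.3 57.5 58.4 60.1] e [-15.   -4.7   9.5  17.6  20.6]
side zmin [-18.23327448 -16.57040868]
top (-25, -15) 1 4 d [45.8 46.5 47.5 49.  51.3] e [-18.1 -17.2  -7.9   2.    4.4]
top (-15, 0) 1 7 d [42.5 43.7 44.3 45.9 46.8] e [-17.  -16.2 -13.3  -7.    1.5]
top (0, 15) 1 6 d [43.  46.1 47.  48.5 51.4] e [-20.4 -19.8 -19.   -8.5  -2.4]
top (15, 30) 1 6 d [43.  44.1 46.8 48.3 51.6] e [-22.3 -19.  -11.1  -8.7  -5.8]
top zmin [-19.26013968 -18.93733233]
```

Emit:
{"method": "servo_tool", "body": {
  "motion": [0,0,-35,0,0,0,100,0,0,-35,0,0,0,100,0,0,-35,0,0,0,100,1,1,-30,0,0,0,100,0,0,-15,0,0,0,100,0,0,-9,0,0,0,100,0,0,0,0,0,0,100]
}}

```text
time_s: 3.35
ee_pos: [541.8, 337.4, 53.0]
ee_rot: [179.9, 0.1, 10.6]
force: [0.0, -0.5, -0.4]
gripper_width: 91.0
```

```bash
python3 - <<'E'
from h import *
f=grab_frame('side'); im=f['image'][200:350,260:420]
cv2.imwrite('pics/s2.png',cv2.cvtColor(cv2.resize(im,None,fx=4,fy=4,interpolation=cv2.INTER_CUBIC),cv2.COLOR_RGB2BGR))
E
```

```text
(no output)
```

View pics/s2.png

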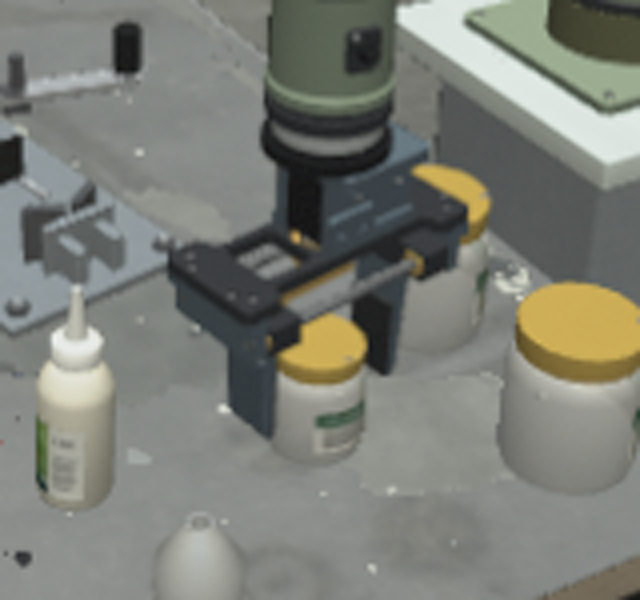

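Emit:
{"method": "servo_tool", "body": {
  "motion": [1,5,-2,0,0,0,100,0,0,0,0,0,0,100]
}}

```text
time_s: 3.57
ee_pos: [544.8, 345.1, 53.9]
ee_rot: [-179.9, -0.2, 10.6]
force: [-0.5, 0.5, 1.1]
gripper_width: 91.1
```

Emit:
{"method": "servo_tool", "body": {
  "motion": [0,0,0,0,0,0,0,0,0,0,0,0,0,0,0,0,0,0,0,0,0,0,0,0,0,0,0,0,0,0,0,0,0,0,0],
  "newtons": 20
}}

```text
time_s: 3.98
ee_pos: [543.1, 343.8, 52.1]
ee_rot: [180.0, 0.0, 10.7]
force: [-0.5, 0.3, 3.6]
gripper_width: 61.0
```

Emit:
{"method": "servo_tool", "body": {
  "motion": [0,0,15,0,0,0,0,0,0,25,0,0,0,0,0,-10,30,0,0,0,0,0,-30,20,0,0,0,0,5,-35,0,0,0,0,0,10,-35,0,0,0,0,0,10,-35,0,0,0,0,0,10,-35,0,0,0,0,0,10,-30,0,0,0,0,0,0,0,0,0,0,0,0]
}}

```text
time_s: 4.82
ee_pos: [589.8, 128.5, 141.6]
ee_rot: [179.8, -0.0, 10.4]
force: [0.0, -0.2, -1.9]
gripper_width: 60.9
```

```bash
python3 - <<'E'
from h import *
print(sensors.state()['ee_pos'],sensors.state()['gripper_width'])
for n in('side','top'):
    f=grab_frame(n); im=f['image']; r=(160,320,200,360) if n=='side' else (150,260,180,350)
    k=3.7 if n=='side' else 4.5
    cv2.imwrite(f'pics/{n}3.png',cv2.cvtColor(cv2.resize(im[r[0]:r[1],r[2]:r[3]],None,fx=k,fy=k,interpolation=cv2.INTER_CUBIC),cv2.COLOR_RGB2BGR))
E
```

```text
[589.82539978 128.45957585 141.63945083] 60.855753452791014
```

View pics/side3.png

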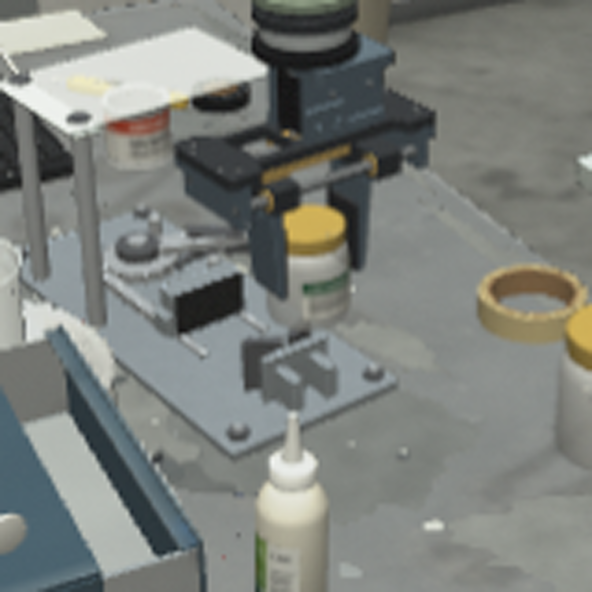

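View pics/top3.png

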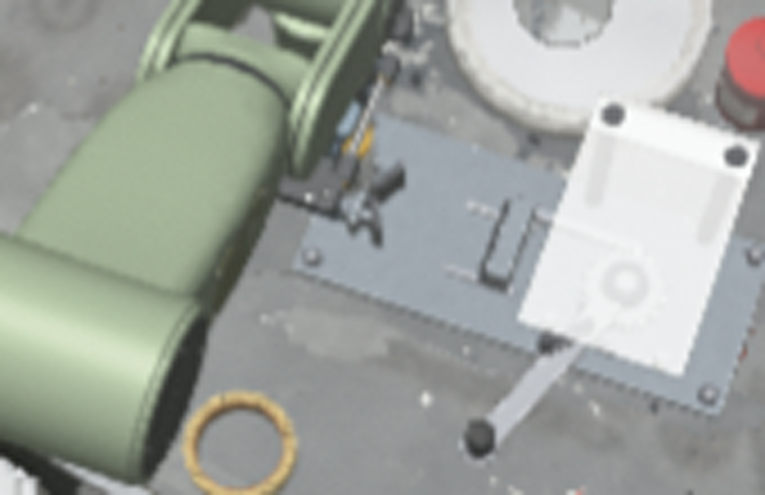

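```bash
python3 - <<'E'
from h import *
s=sensors.state(); p=s['ee_pos']; a=np.radians(s['ee_rot'][2]); d=np.array([np.cos(a),np.sin(a),0]); e=np.array([-d[1],d[0],0])
f=grab_frame('side'); C=cloud(f); hsv=cv2.cvtColor(f['image'],cv2.COLOR_RGB2HSV)
Q=C-p; Dd,De,Dz=Q@d,Q@e,Q[...,2]
m=(abs(Dz)<15)&(abs(De)<30)&(hsv[...,1]>0)
for nm,k in(('pos',m&(Dd>31)&(Dd<60)),('neg',m&(Dd<-29)&(Dd>-60))):
    print(nm,k.sum(),np.round(np.percentile(Dd[k],[2,25,50,75,98]),1),np.round(np.percentile(De[k],[2,25,50,75,98]),1))
y=cv2.inRange(hsv,(15,140,120),(32,255,255))>0
k=y&(abs(Dd)<50)&(abs(De)<50)&(abs(Dz)<60); print('lid n',k.sum(),'d',Dd[k].min(),Dd[k].max(),'e',De[k].min(),De[k].max(),'z',C[k][:,2].max())
# clamp
G=C-np.array([641,-114,0]); a=np.radians(11); cx=np.array([np.cos(a),np.sin(a),0]); cy=np.array([-cx[1],cx[0],0])
X,Y,Z=G@cx,G@cy,C[...,2]
def rep(nm,k): print(nm,k.sum(),'X',np.round(np.percentile(X[k],[1,5,50,95,99]),1),'Y',np.round(np.percentile(Y[k],[1,5,50,95,99]),1),'Z',np.round(np.percentile(Z[k],[1,50,99]),1))
dark=(hsv[...,2]<50)
rep('jaw face',dark&(abs(Y-116)<12)&(abs(X)<45)&(Z>18)&(Z<53))
rep('jaw top',(Y>80)&(Y<125)&(abs(X)<45)&(Z>51)&(Z<63))
rep('vee top',(Y>165)&(Y<260)&(abs(X)<45)&(Z>51)&(Z<63))
rep('plate',(abs(Z-12)<4)&(Y>120)&(Y<280)&(abs(X)<100))
rep('plate band',(abs(Z-12)<4)&(Y>215)&(Y<245)&(abs(X)<100))
rep('plate band2',(abs(Z-12)<4)&(Y>200)&(Y<300)&(X>20)&(X<70))
rep('spindle',(abs(X)<20)&(abs(Y)<20)&(Z>50)&(Z<120))
E
```

```text
pos 89 [33.5 39.4 40.8 41.9 44.2] [-14.   -2.9   9.6  17.6  22. ]
neg 44 [-40.5 -36.1 -33.7 -30.6 -29.3] [ 6.8 16.  17.2 18.6 20.7]
lid n 148 d -29.278276786327456 27.218133035484584 e -20.520109584513317 29.444661138573377 z 169.62160876510177
jaw face 160 X [-28.3 -26.4   3.2  29.2  31.1] Y [109.  109.8 113.3 116.6 117.8] Z [20.8 37.7 52.6]
jaw top 111 X [-32.2 -28.5   1.3  31.3  34.5] Y [ 89.2  90.9 104.3 115.  116.6] Z [51.1 54.5 58.3]
vee top 71 X [-24.9 -19.7  10.   28.8  29.4] Y [202.8 206.8 221.7 234.3 234.6] Z [51.  53.4 59.6]
plate 1044 X [-72.3 -63.7  33.5  81.9  84.1] Y [121.7 126.9 204.7 266.2 268.4] Z [ 8.5 12.2 15.7]
plate band 202 X [-72.6 -66.5  33.9  82.5  83.5] Y [215.8 217.2 231.3 243.5 244.7] Z [ 9.1 12.3 15.8]
plate band2 217 X [21.  24.1 45.7 66.5 69.2] Y [201.9 205.3 234.4 266.9 268.4] Z [ 8.7 12.2 15.8]Traceback (most recent call last):
  File "<stdin>", line 21, in <module>
  File "<stdin>", line 13, in rep
    return _quantile_unchecked(
        a, q, axis, out, overwrite_input, method, keepdims, weights)
    return _ureduce(a,
                    func=_quantile_ureduce_func,
    ...<5 lines>...
                    overwrite_input=overwrite_input,
                    method=method)
    r = func(a, **kwargs)
    result = _quantile(arr,
                       quantiles=q,
    ...<2 lines>...
                       out=out,
                       weights=wgt)
    slices_having_nans = np.isnan(arr[-1, ...])
                                  ~~~^^^^^^^^^
IndexError: index -1 is out of bounds for axis 0 with size 0
```

Emit:
{"method": "servo_tool", "body": {
  "motion": [7,-27,0,0,0,0,0,7,-27,0,0,0,0,0,6,-27,0,0,0,0,0,0,0,0,0,0,0,0]
}}

```text
time_s: 5.3
ee_pos: [609.2, 50.4, 141.8]
ee_rot: [179.9, -0.0, 10.6]
force: [0.8, 0.4, -2.1]
gripper_width: 60.9
```

```bash
python3 - <<'E'
from h import *
print(sensors.state()['ee_pos'],sensors.state()['ee_rot'])
for n in('side','top'):
    f=grab_frame(n); im=f['image']; r=(160,320,200,360) if n=='side' else (150,260,180,350)
    k=3.7 if n=='side' else 4.5
    cv2.imwrite(f'pics/{n}4.png',cv2.cvtColor(cv2.resize(im[r[0]:r[1],r[2]:r[3]],None,fx=k,fy=k,interpolation=cv2.INTER_CUBIC),cv2.COLOR_RGB2BGR))
E
```

```text
[609.24167573  50.35292279 141.77220572] [ 1.79868485e+02 -1.24687360e-02  1.06035891e+01]
```

View pics/side4.png

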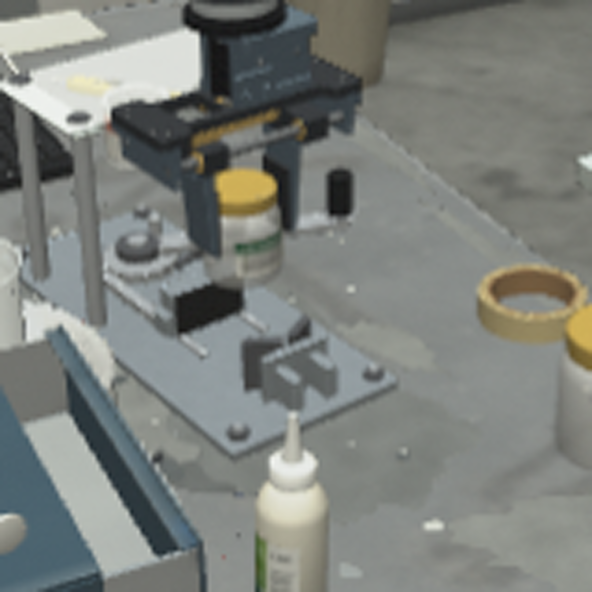

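Emit:
{"method": "servo_tool", "body": {
  "motion": [1,-3,-25,0,0,0,0,0,0,-25,0,0,0,0,0,0,-15,0,0,0,0,0,0,-6,0,0,0,0,0,0,-2,0,0,0,0,0,0,0,0,0,0,0]
}}

```text
time_s: 5.9
ee_pos: [609.6, 51.1, 69.1]
ee_rot: [-180.0, -0.0, 10.7]
force: [0.4, 0.2, -1.1]
gripper_width: 60.8
```

```bash
python3 - <<'E'
from h import *
s=sensors.state();print(s['ee_pos'],s['force'])
f=grab_frame('side'); im=f['image']; r=(160,320,200,360) 
cv2.imwrite(f'pics/s5.png',cv2.cvtColor(cv2.resize(im[r[0]:r[1],r[2]:r[3]],None,fx=3.7,fy=3.7,interpolation=cv2.INTER_CUBIC),cv2.COLOR_RGB2BGR))
E
```

```text
[609.58456282  51.13190312  69.06446253] [ 0.38020188  0.15128442 -1.13628331]
```

View pics/s5.png

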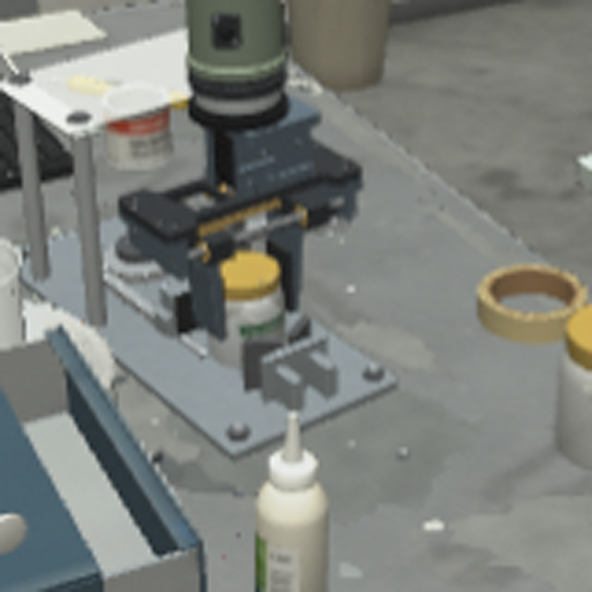

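Emit:
{"method": "servo_tool", "body": {
  "motion": [0,-3,-2,0,0,0,0,0,0,-2,0,0,0,0,0,0,0,0,0,0,0]
}}

```text
time_s: 6.2
ee_pos: [609.7, 46.8, 65.4]
ee_rot: [180.0, -0.1, 10.6]
force: [-0.7, -0.3, -2.4]
gripper_width: 60.8
```

Emit:
{"method": "servo_tool", "body": {
  "motion": [0,0,-1,0,0,0,0,0,0,0,0,0,0,0]
}}

```text
time_s: 6.37
ee_pos: [609.7, 46.8, 64.2]
ee_rot: [180.0, -0.0, 10.6]
force: [0.1, 1.0, -1.6]
gripper_width: 60.9
```

Emit:
{"method": "servo_tool", "body": {
  "motion": [0,0,-1,0,0,0,0,0,0,0,0,0,0,0]
}}

```text
time_s: 6.53
ee_pos: [609.7, 46.8, 64.1]
ee_rot: [180.0, -0.0, 10.7]
force: [-1.8, 0.5, 4.5]
gripper_width: 60.7
```

Emit:
{"method": "servo_tool", "body": {
  "motion": [0,0,-1,0,0,0,0,0,0,0,0,0,0,0]
}}

```text
time_s: 6.7
ee_pos: [609.8, 46.8, 64.1]
ee_rot: [180.0, -0.1, 10.7]
force: [-3.6, -1.0, 9.5]
gripper_width: 60.8
```

Emit:
{"method": "servo_tool", "body": {
  "motion": [0,0,1.5,0,0,0,100,0,0,0,0,0,0,100,0,0,0,0,0,0,100,0,0,0,0,0,0,100,0,0,0,0,0,0,100]
}}

```text
time_s: 7.12
ee_pos: [609.4, 46.9, 63.2]
ee_rot: [-180.0, 0.0, 10.7]
force: [-0.3, -0.2, 0.3]
gripper_width: 90.2
```

Emit:
{"method": "servo_tool", "body": {
  "motion": [0,0,30,0,0,0,100,0,0,40,0,0,0,100,0,0,40,0,0,0,100,0,0,40,0,0,0,100,-30,0,25,0,0,0,100,-30,0,0,0,0,0,100,-30,0,0,0,0,0,100,-30,0,0,0,0,0,100,-30,0,0,0,0,0,100,0,0,0,0,0,0,100]
}}

```text
time_s: 7.95
ee_pos: [453.8, 46.8, 238.2]
ee_rot: [-180.0, 0.3, 10.7]
force: [-0.8, -0.3, -0.1]
gripper_width: 91.1
```

```bash
python3 - <<'E'
from h import *
print(sensors.state()['ee_pos'],sensors.state()['qpos'])
for n in('side','top'):
    f=grab_frame(n); im=f['image']; r=(160,320,200,360) if n=='side' else (150,260,180,350)
    k=3.7 if n=='side' else 4.5
    cv2.imwrite(f'pics/{n}6.png',cv2.cvtColor(cv2.resize(im[r[0]:r[1],r[2]:r[3]],None,fx=k,fy=k,interpolation=cv2.INTER_CUBIC),cv2.COLOR_RGB2BGR))
f=grab_frame('side');C=cloud(f);hsv=cv2.cvtColor(f['image'],cv2.COLOR_RGB2HSV)
y=cv2.inRange(hsv,(15,140,120),(32,255,255))>0
k=y&(abs(C[...,0]-610)<50)&(abs(C[...,1]-48)<50)
P=C[k];z=np.percentile(P[:,2],95);T=P[P[:,2]>z-6];print('lid',k.sum(),z,T.min(0),T.max(0),(T.min(0)+T.max(0))/2)
E
```

```text
[453.80979811  46.78403631 238.23625555] [ 4.43428099e+00  7.47145028e+00  1.03410357e+02  1.11024363e-02
  6.93918891e+01 -6.25284199e+00]
lid 156 91.31025243212889 [585.98749116  19.52447022  85.60881374] [638.36324268  76.92461571  91.86899913] [612.17536692  48.22454296  88.73890644]
```

View pics/side6.png

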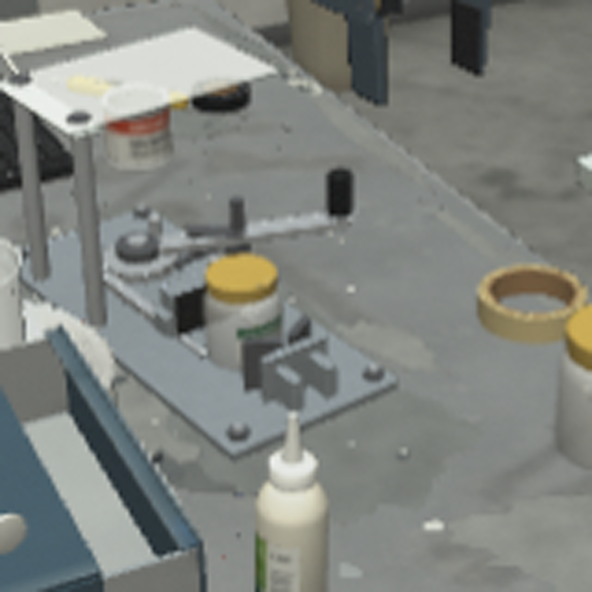

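View pics/top6.png

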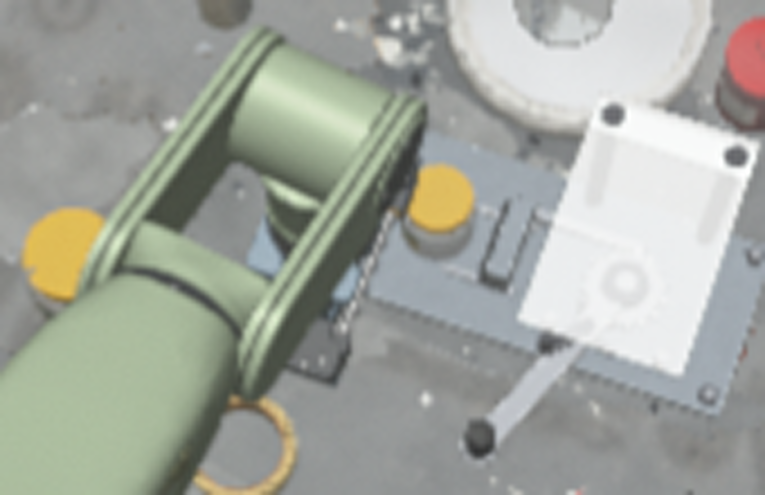

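Emit:
{"method": "servo_tool", "body": {
  "motion": [-4,-12,3,0,0,-0.12,0,-4,-12,3,0,0,-0.12,0,-4,-12,3,0,0,-0.12,0,-4,-12,3,0,0,-0.12,0,-4,-12,3,0,0,-0.12,0,-4,-12,3,0,0,-0.12,0,-4,-12,0,0,0,-0.12,0,-4,-12,0,0,0,-0.12,0,-4,-12,0,0,0,-0.12,0,-4,-12,0,0,0,-0.12,0]
}}

```text
time_s: 8.93
ee_pos: [420.9, -74.1, 256.3]
ee_rot: [-180.0, -0.0, -58.4]
force: [-0.5, -0.7, 0.4]
gripper_width: 27.7
```

Emit:
{"method": "servo_tool", "body": {
  "motion": [0,0,0,0,0,-0.12,0,0,0,0,0,0,-0.12,0,0,0,0,0,0,-0.12,0,0,0,0,0.022,-0.115,0,0,0,0,0,0.022,-0.115,0,0,0,0,0,0.022,-0.115,0,0,0,0,0,0.022,-0.115,0,0,0,0,0,0.022,-0.115,0,0,0,0,0,0.022,-0.11,0,0,0,0,0,0,0,0,0]
}}

```text
time_s: 9.77
ee_pos: [417.6, -71.7, 254.0]
ee_rot: [-142.4, 0.2, -78.7]
force: [0.3, 0.0, -0.5]
gripper_width: 0.5
```

```bash
cat > rel.py <<'E'
from h import *
from scipy.spatial.transform import Rotation as Ro
s=sensors.state(); R=Ro.from_euler('xyz',s['ee_rot'],degrees=True).as_matrix()
O=np.array([640,-117.5,0]);a=np.radians(11);c=np.array([[np.cos(a),np.sin(a),0],[-np.sin(a),np.cos(a),0],[0,0,1]])
def cl(p): return c@(np.array(p)-O)
def wo(p): return c.T@np.array(p)+O
if __name__=='__main__':
    print('t',s['time_s'],'tcp',np.round(s['ee_pos'],1),'clamp',np.round(cl(s['ee_pos']),1),'tip clamp',np.round(cl(s['ee_pos']+19*R[:,2]),1))
    print('z in clamp',np.round(c@R[:,2],3),'x in clamp',np.round(c@R[:,0],3),'q',np.round(s['qpos'],1),'F',np.round(c@s['force'],1),'w',s['gripper_width'])
E
python3 rel.py
```

```text
t 9.7667 tcp [417.6 -71.7 254. ] clamp [-209.6   87.4  254. ] tip clamp [-198.    87.6  238.9]
z in clamp [ 0.61   0.006 -0.793] x in clamp [ 0.005 -1.    -0.004] q [-28.4 -10.  128.   39.2  38.3  24.2] F [ 0.3 -0.  -0.5] w 0.4752601453632762
```

Emit:
{"method": "servo_tool", "body": {
  "motion": [0,0,-24,0,0,0,0,20,2.6,-26,0,0,0,0,20,2.6,-26,0,0,0,0,20,2.6,-26,0,0,0,0,20,2.6,-26,0,0,0,0,18,2.3,-23,0,0,0,0,0,0,0,0,0,0,0]
}}

```text
time_s: 10.35
ee_pos: [515.4, -58.4, 110.3]
ee_rot: [-142.4, 0.3, -78.4]
force: [0.2, -0.9, -0.1]
gripper_width: 0.3
```

```bash
python3 rel.py; python3 - <<'E'
from rel import *
for n in('side','top'):
    f=grab_frame(n); im=f['image']; r=(150,290,210,370) if n=='side' else (150,260,220,360)
    k=5
    b=cv2.resize(im[r[0]:r[1],r[2]:r[3]],None,fx=k,fy=k,interpolation=cv2.INTER_CUBIC)
    cv2.imwrite(f'pics/{n}7.png',cv2.cvtColor(b,cv2.COLOR_RGB2BGR))
E
```

```text
t 10.35 tcp [515.4 -58.4 110.3] clamp [-111.    81.8  110.3] tip clamp [-99.4  82.   95.3]
z in clamp [ 0.61   0.011 -0.793] x in clamp [ 0.01  -1.    -0.006] q [-18.7  12.2 133.2  86.4  18.2 -21. ] F [-0.  -0.9 -0.1] w 0.27121076759820245
```

View pics/side7.png

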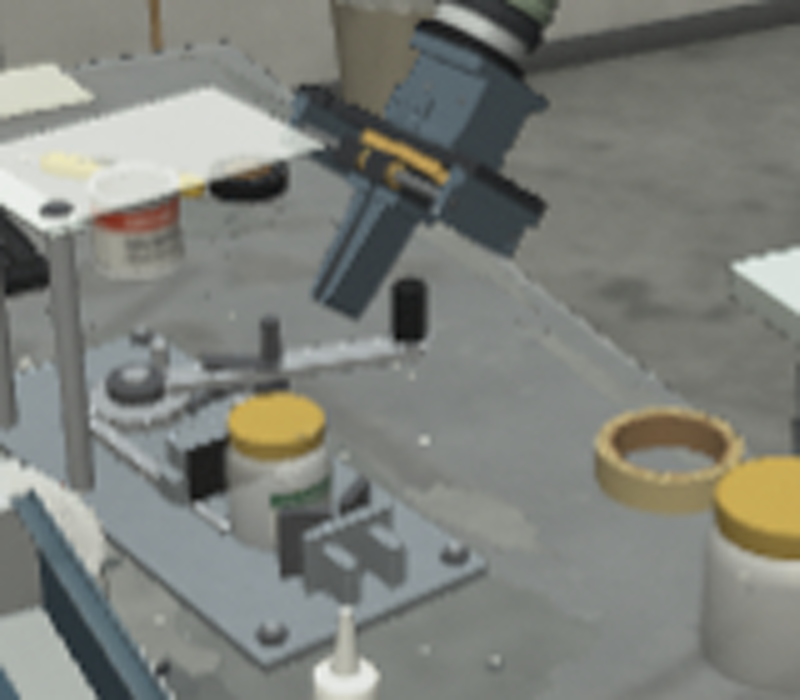

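View pics/top7.png

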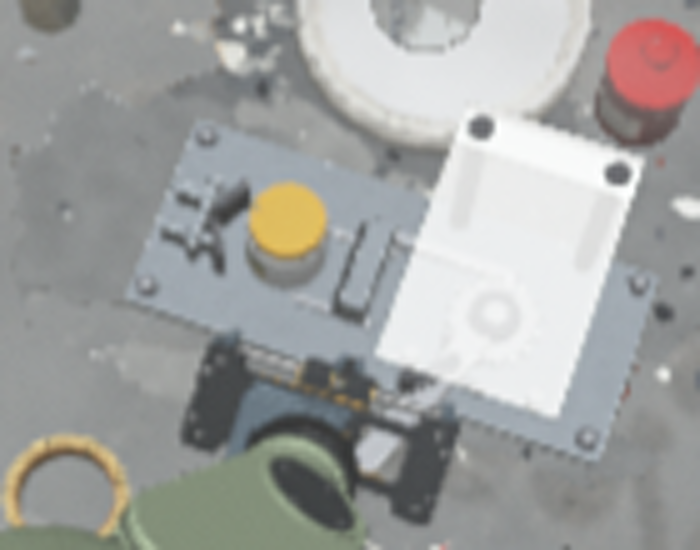

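Emit:
{"method": "servo_tool", "body": {
  "motion": [7,1,-10,0,0,0,0,6,0,-12,0,0,0,0,6,0,-11,0,0,0,0,0,0,0,0,0,0,0]
}}

```text
time_s: 10.78
ee_pos: [532.2, -58.1, 81.0]
ee_rot: [-142.2, 0.1, -78.5]
force: [-0.6, 0.5, -0.2]
gripper_width: 0.2
```

```bash
cat > look.py <<'E'
import sys
from rel import *
t=sys.argv[1]
for n in sys.argv[2:]:
    f=grab_frame(n); im=f['image']; r=(150,290,210,370) if n=='side' else (150,260,220,360)
    b=cv2.resize(im[r[0]:r[1],r[2]:r[3]],None,fx=5,fy=5,interpolation=cv2.INTER_CUBIC)
    cv2.imwrite(f'pics/{n}{t}.png',cv2.cvtColor(b,cv2.COLOR_RGB2BGR))
E
python3 rel.py; python3 look.py 8 side
```

```text
t 10.7833 tcp [532.2 -58.1  81. ] clamp [-94.5  78.8  81. ] tip clamp [-82.9  79.   66. ]
z in clamp [ 0.614  0.008 -0.79 ] x in clamp [ 0.01  -1.    -0.002] q [-17.8  16.9 133.6 104.2  18.2 -38.8] F [-0.5  0.6 -0.2] w 0.22886195386978578
```

View pics/side8.png

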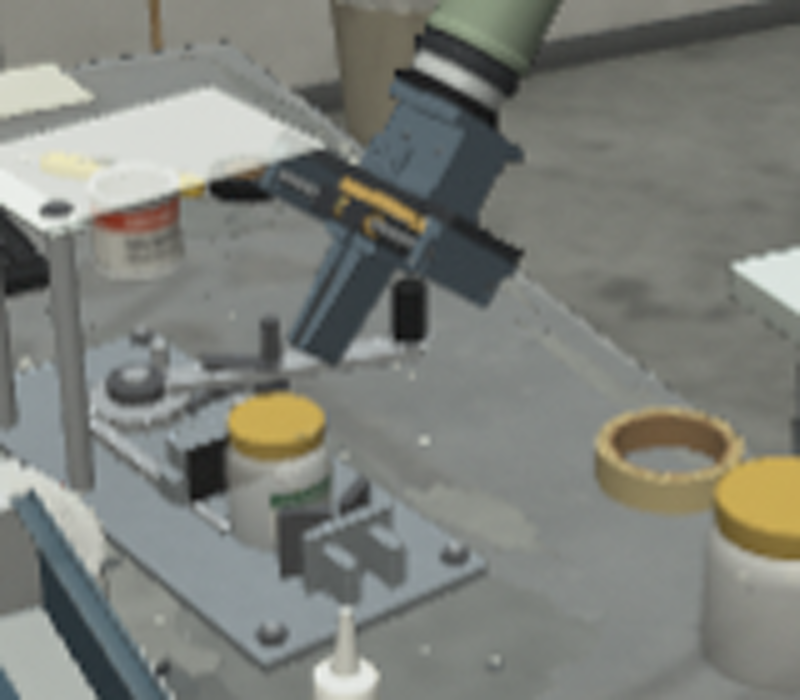

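Emit:
{"method": "servo_tool", "body": {
  "motion": [2,0,-4,0,0,0,0,1,-6,0,0,0,0,0,1,-6,0,0,0,0,0,0,0,0,0,0,0,0]
}}

```text
time_s: 11.17
ee_pos: [535.9, -71.0, 78.6]
ee_rot: [-142.0, 0.0, -78.5]
force: [-0.4, -0.0, 0.0]
gripper_width: 0.4
```

```bash
python3 rel.py
```

```text
t 11.1667 tcp [535.9 -71.   78.6] clamp [-93.3  65.5  78.6] tip clamp [-81.6  65.6  63.7]
z in clamp [ 0.615  0.006 -0.788] x in clamp [ 0.009 -1.    -0.   ] q [-19.5  17.7 133.  103.   19.  -39.1] F [-0.4  0.1  0. ] w 0.44044282384851785
```

Emit:
{"method": "servo_tool", "body": {
  "motion": [1,-4,0,0,0,0,0,1,-4,0,0,0,0,0,1,-4,0,0,0,0,0]
}}

```text
time_s: 11.42
ee_pos: [537.5, -80.7, 77.3]
ee_rot: [-142.1, 0.2, -78.3]
force: [-4.7, 5.1, 2.4]
gripper_width: 0.5
```

```bash
python3 rel.py; python3 look.py 9 side top
```

```text
t 11.4167 tcp [537.5 -80.7  77.3] clamp [-93.6  55.7  77.3] tip clamp [-81.9  55.9  62.3]
z in clamp [ 0.614  0.011 -0.789] x in clamp [ 0.013 -1.    -0.004] q [-21.   18.2 132.4 100.1  19.9 -37.6] F [-3.6  5.8  2.4] w 0.5347431438001727
```

View pics/side9.png

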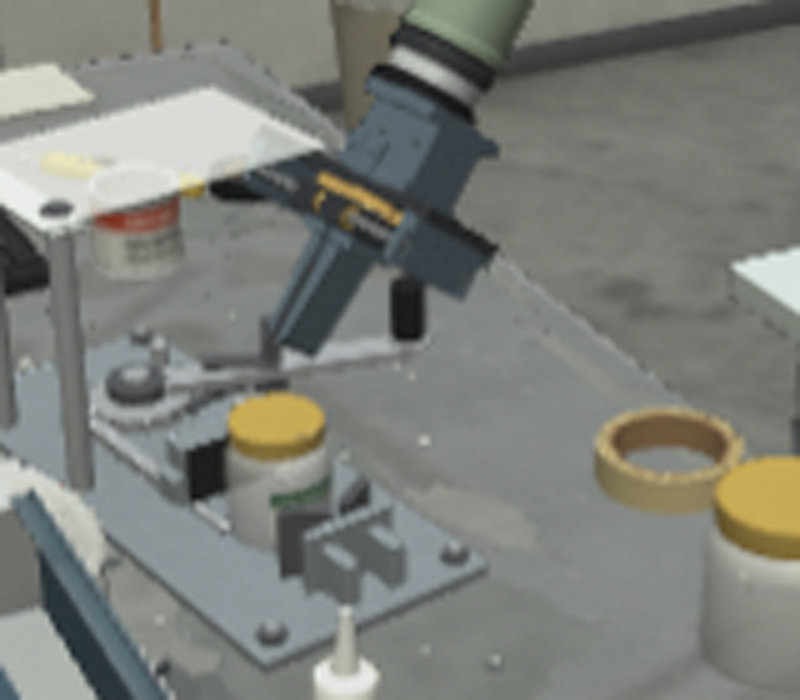

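View pics/top9.png

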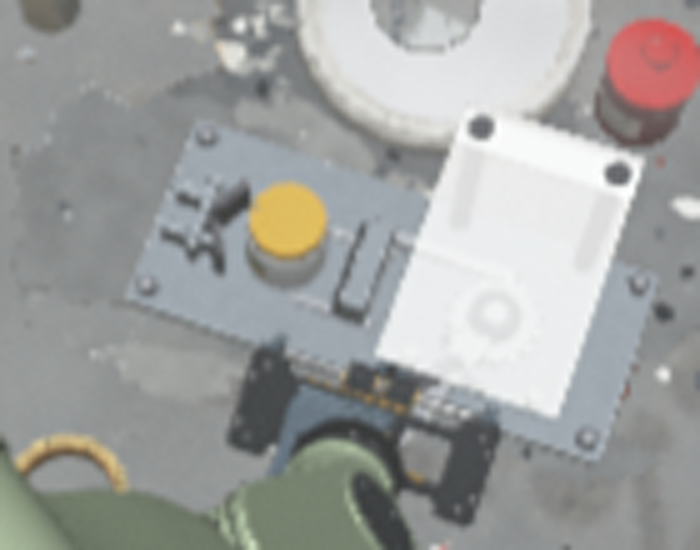

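Emit:
{"method": "servo_tool", "body": {
  "motion": [-1,6,0,0,0,0,0,7,1.5,0,0,0,0,0,1,-5,-1,0,0,0,0,1,-4,0,0,0,0,0]
}}

```text
time_s: 11.85
ee_pos: [546.4, -82.7, 75.7]
ee_rot: [-142.2, 0.1, -78.3]
force: [-3.6, 2.7, 1.3]
gripper_width: 0.3
```

```bash
python3 rel.py
```

```text
t 11.85 tcp [546.4 -82.7  75.7] clamp [-85.2  52.   75.7] tip clamp [-73.6  52.2  60.7]
z in clamp [ 0.613  0.009 -0.79 ] x in clamp [ 0.012 -1.    -0.003] q [-20.7  18.9 131.3  99.6  19.6 -36.8] F [-3.   3.4  1.3] w 0.3096419818004499
```

Emit:
{"method": "servo_tool", "body": {
  "motion": [1,-4,0,0,0,0,0,1,-4,0,0,0,0,0]
}}

```text
time_s: 12.02
ee_pos: [548.2, -92.2, 75.5]
ee_rot: [-142.2, 0.1, -78.5]
force: [-0.9, -0.1, -0.4]
gripper_width: 0.6
```

```bash
python3 rel.py; python3 look.py 10 side
```

```text
t 12.0167 tcp [548.2 -92.2  75.5] clamp [-85.3  42.3  75.5] tip clamp [-73.6  42.5  60.5]
z in clamp [ 0.613  0.007 -0.79 ] x in clamp [ 0.009 -1.    -0.002] q [-21.9  19.2 130.8  97.8  19.9 -35.7] F [-0.9  0.1 -0.4] w 0.6063400779588364
```

View pics/side10.png

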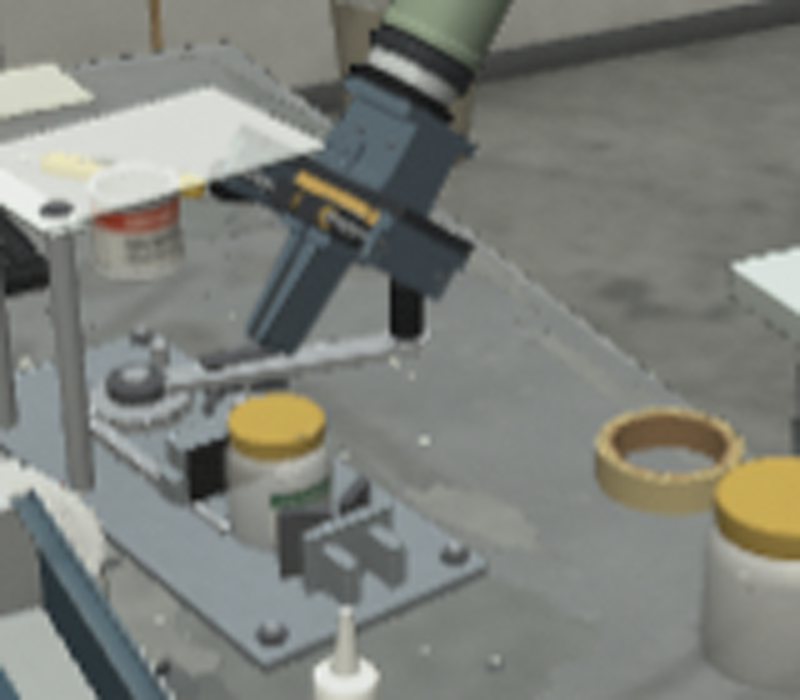

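Emit:
{"method": "servo_tool", "body": {
  "motion": [0,4,2,0,0,0,0,-20,-3,26,0,0,0,0,-20,-3,26,0,0,0,0,-20,-3,26,0,0,0,0,-20,-3,26,0,0,0,0,-10,0,15,0,0,0,0,0,0,0,0,0,0,0]
}}

```text
time_s: 12.65
ee_pos: [462.9, -99.6, 195.4]
ee_rot: [-141.8, -0.1, -78.5]
force: [0.2, -0.4, -0.1]
gripper_width: 0.4
```

```bash
python3 rel.py; python3 look.py 11 side top
```

```text
t 12.65 tcp [462.9 -99.6 195.4] clamp [-170.4   51.4  195.4] tip clamp [-158.7   51.5  180.5]
z in clamp [ 0.619  0.003 -0.786] x in clamp [ 0.009 -1.     0.002] q [-2.92e+01  1.00e-01  1.30e+02  5.34e+01  3.00e+01  6.50e+00] F [ 0.1 -0.4 -0.1] w 0.3502721881119684
```

View pics/side11.png

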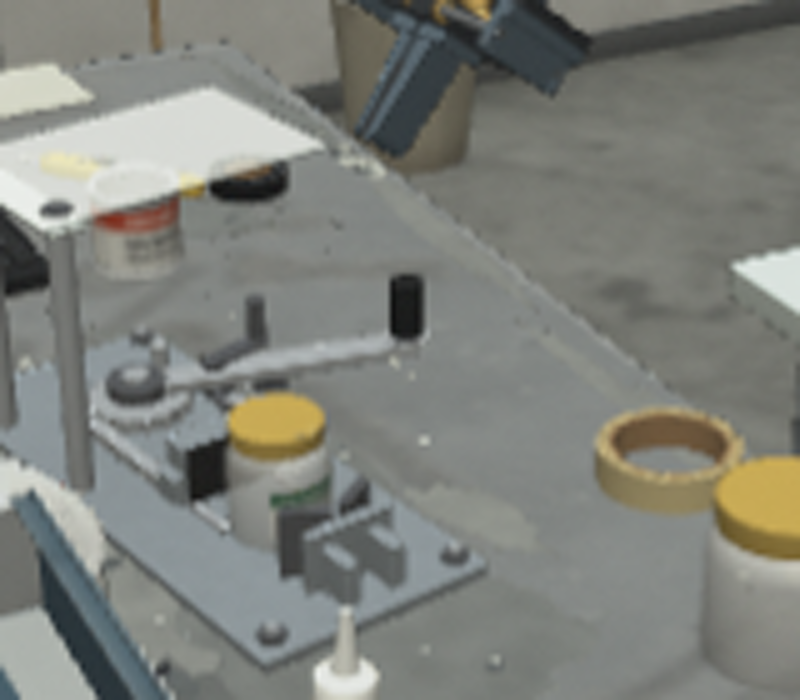

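View pics/top11.png

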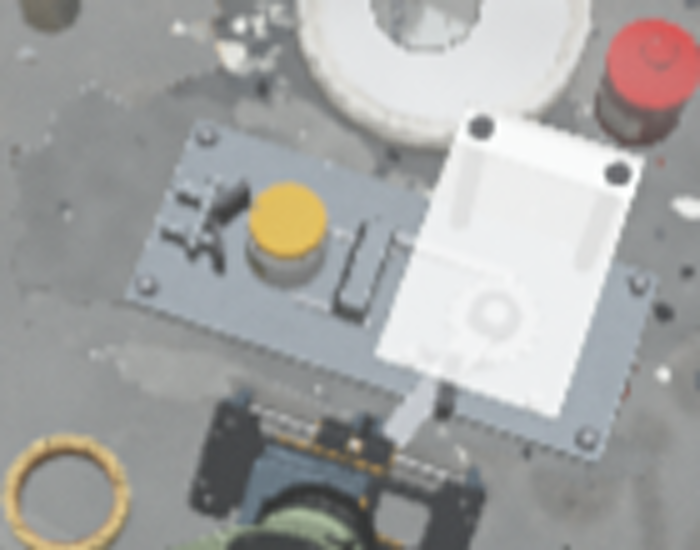

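```bash
python3 - <<'E'
from rel import *
f=grab_frame('side'); C=cloud(f); h=cv2.cvtColor(f['image'],cv2.COLOR_RGB2HSV)
b=np.array([2,1.5,2])
u,v=210+406/5,150+280/5
P=onz(f,u,v,87)-b; c0=cl(P); print('post',P,c0,'r',np.hypot(*c0[:2]),'ang',np.arctan2(-c0[1],-c0[0]))
m=(h[...,2]<60)&(abs(C[...,0]-457)<25)&(abs(C[...,1]+83)<25)&(C[...,2]>50)
Q=C[m]; print(m.sum(),Q.min(0),Q.max(0))
u,v=210+255/5,150+299/5
T=onz(f,u,v,82)-b; t0=cl(T); print('tab',T,t0)
th=np.arctan2(-c0[1],-c0[0]); pv=52*np.array([-np.cos(th),-np.sin(th)]); dd=t0[:2]-pv
print('pivot',pv,'len',np.hypot(*dd),'lever',np.arctan2(-dd[1],-dd[0])-th)
for t in np.arange(-.6,.61,.1): print(round(t,1),np.round(wo([-185*np.cos(t),-185*np.sin(t),0])[:2],1))
ft=grab_frame('top'); print('top?')
E
```

```text
post [457.49318188 -85.78493439  85.        ] [-173.10213402   65.95631314   85.        ] r 185.24196081445578 ang -0.3640427366639859
106 [ 433.2413162  -107.69031146   51.81497008] [480.62391042 -61.88796015 281.00613991]
tab [ 553.13972008 -115.67687942   80.        ] [-84.91654412  18.36334747  80.        ]
pivot [-48.59218143  18.51485629] len 36.32467865627234 lever 0.36821370981065105
-0.6 [470.2 -44.1]
-0.5 [463.7 -61.4]
-0.4 [459.  -79.3]
-0.3 [456.1 -97.6]
-0.2 [ 455. -116.]
-0.1 [ 455.8 -134.5]
-0.0 [ 458.4 -152.8]
0.1 [ 462.8 -170.8]
0.2 [ 469.  -188.2]
0.3 [ 476.9 -204.9]
0.4 [ 486.5 -220.7]
0.5 [ 497.6 -235.5]
0.6 [ 510.  -249.2]
top?
```

Emit:
{"method": "servo_tool", "body": {
  "motion": [-3,7,0,0,0,0,50,-3,7,-5,0,0,0,50,0,0,-10,0,0,0,50,0,0,-10,0,0,0,50,0,0,0,0,0,0,50],
  "newtons": 50
}}

```text
time_s: 13.27
ee_pos: [455.2, -83.0, 163.5]
ee_rot: [-142.4, 0.4, -78.4]
force: [0.1, 0.1, -1.3]
gripper_width: 30.7
```

```bash
python3 rel.py; python3 look.py 12 side top
```

```text
t 13.2667 tcp [455.2 -83.  163.5] clamp [-174.8   69.1  163.5] tip clamp [-163.2   69.4  148.5]
z in clamp [ 0.61   0.012 -0.792] x in clamp [ 0.011 -1.    -0.007] q [-27.1   2.1 133.9  61.4  26.1  -1. ] F [ 0.1  0.1 -1.3] w 30.694958993233843
```

View pics/side12.png

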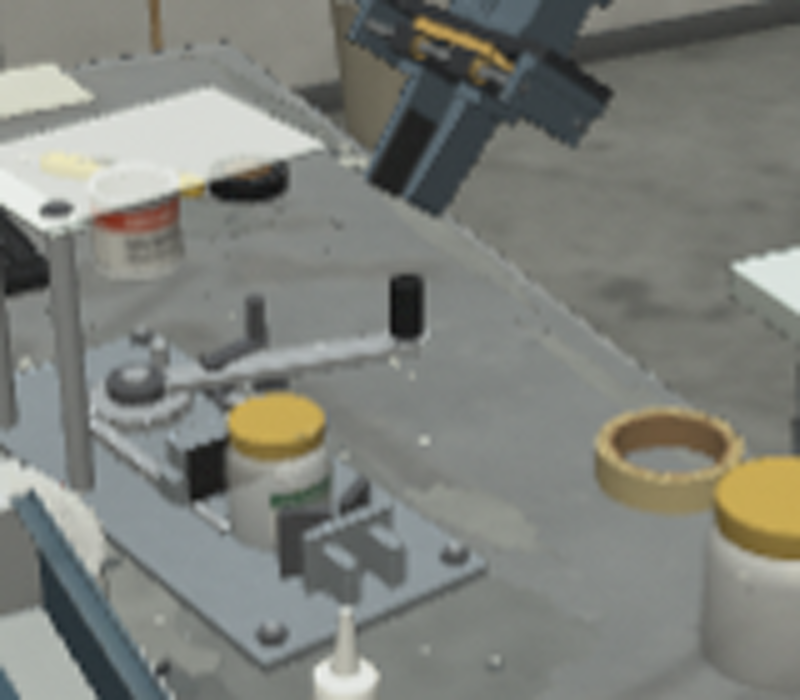

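Emit:
{"method": "servo_tool", "body": {
  "motion": [1,-3,-12,0,0,0,50,1,0,-20,0,0,0,50,0,0,-15,0,0,0,50,0,0,0,0,0,0,50]
}}

```text
time_s: 13.7
ee_pos: [457.8, -87.0, 117.3]
ee_rot: [-142.3, 0.3, -78.5]
force: [-0.6, 0.6, -1.2]
gripper_width: 45.8
```

```bash
python3 rel.py; python3 look.py 13 side
```

```text
t 13.7 tcp [457.8 -87.  117.3] clamp [-173.1   64.7  117.3] tip clamp [-161.5   64.9  102.3]
z in clamp [ 0.611  0.01  -0.792] x in clamp [ 0.01  -1.    -0.006] q [-27.6   8.  137.6  81.5  23.2 -23.4] F [-0.4  0.7 -1.2] w 45.81192840454387
```

View pics/side13.png

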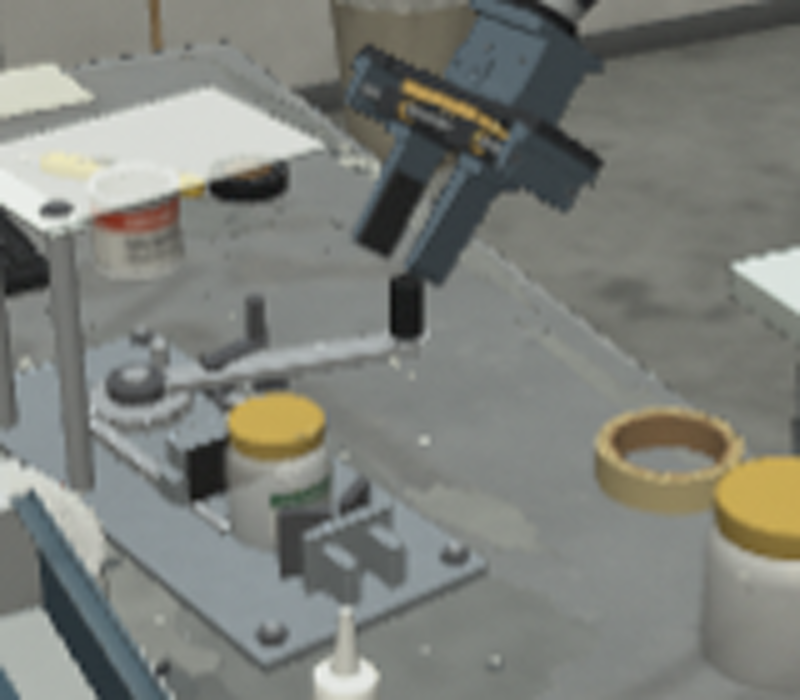

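Emit:
{"method": "servo_tool", "body": {
  "motion": [0,1,-15,0,0,0,50,0,0,-15,0,0,0,50,0,0,-11,0,0,0,50,0,0,0,0,0,0,50]
}}

```text
time_s: 14.08
ee_pos: [458.8, -86.5, 78.0]
ee_rot: [-142.2, 0.2, -78.4]
force: [-0.2, 0.2, -0.6]
gripper_width: 45.8
```

```bash
python3 rel.py; python3 look.py 14 side
```

```text
t 14.0833 tcp [458.8 -86.5  78. ] clamp [-171.9   65.    78. ] tip clamp [-160.3   65.2   63. ]
z in clamp [ 0.613  0.009 -0.79 ] x in clamp [ 0.01  -1.    -0.004] q [-27.4  13.7 140.8 102.8  23.5 -46.4] F [-0.1  0.2 -0.6] w 45.7809353202366
```

View pics/side14.png

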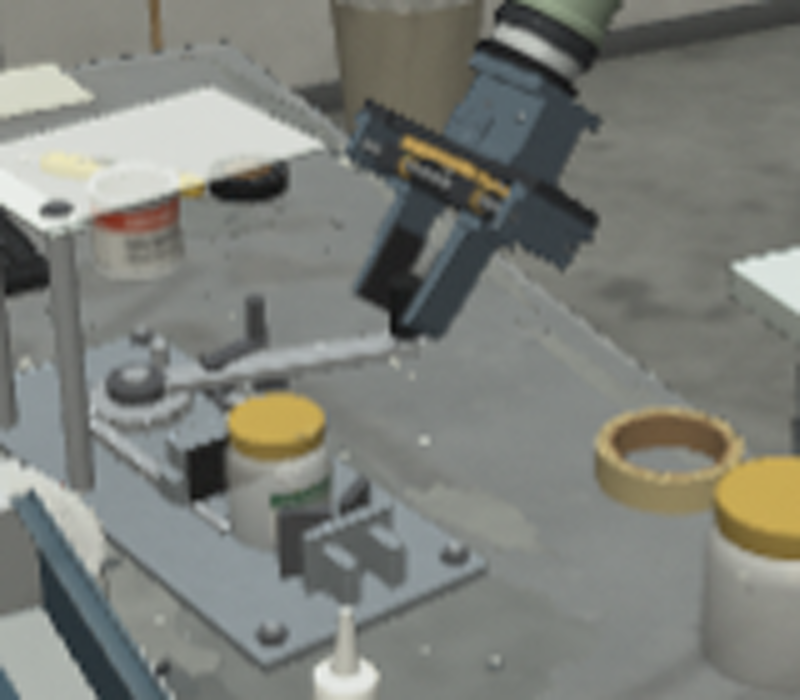

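Emit:
{"method": "servo_tool", "body": {
  "motion": [0,0,0,0,0,0,33,0,0,-1,0,0,0,33,0,0,0,0,0,0,33,1,8,0,0,0,0,33,2,9,0,0,0,0,33,3,9,0,0,0,0,33,3,9,0,0,0,0,33,0,0,0,0,0,0,33]
}}

```text
time_s: 14.8
ee_pos: [468.4, -50.7, 78.4]
ee_rot: [-142.0, 0.1, -78.3]
force: [-0.2, -0.2, 0.4]
gripper_width: 30.4
```

```bash
python3 rel.py; python3 look.py 15 side top
```

```text
t 14.8 tcp [468.4 -50.7  78.4] clamp [-155.7   98.3   78.4] tip clamp [-144.    98.5   63.4]
z in clamp [ 0.615  0.009 -0.788] x in clamp [ 0.012 -1.    -0.002] q [-20.3  13.4 141.4 112.5  20.8 -50. ] F [-0.3 -0.2  0.4] w 30.389833872248612
```

View pics/side15.png

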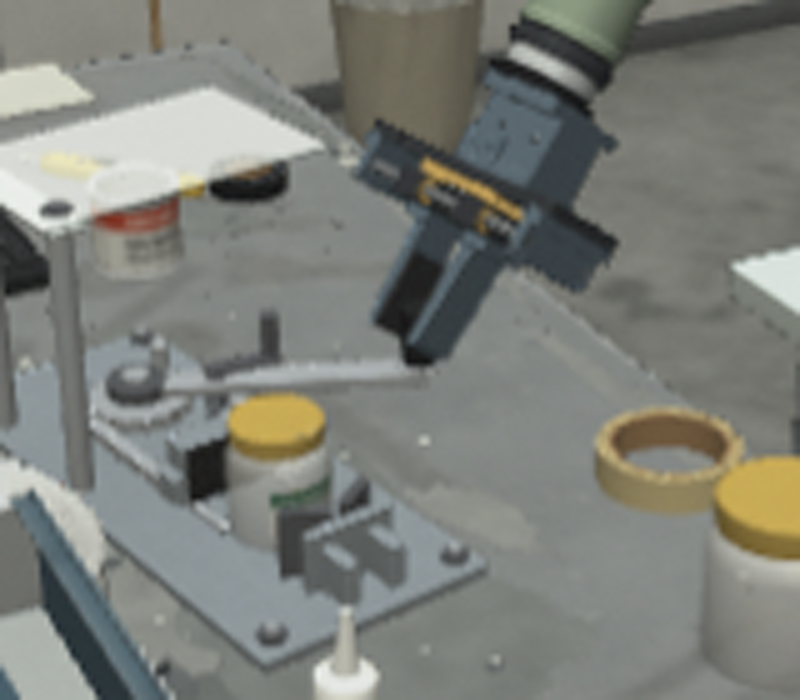

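View pics/top15.png

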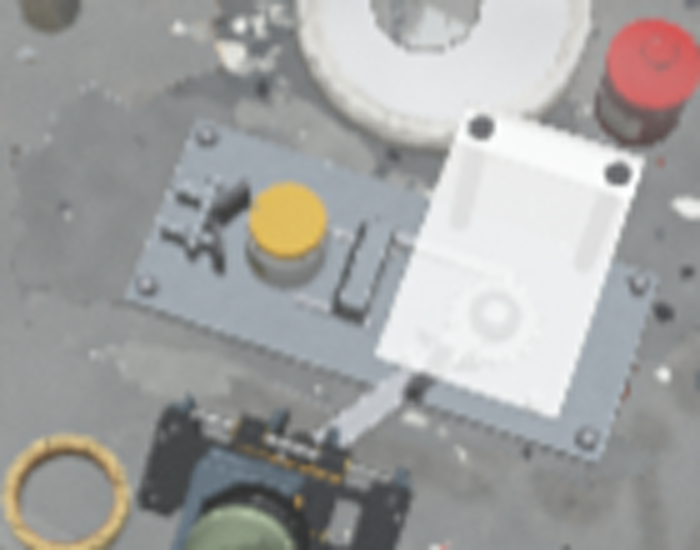

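Emit:
{"method": "servo_tool", "body": {
  "motion": [-3,-10,0,0,0,0,33,-3,-11,0,0,0,0,33,-3,-11,0,0,0,0,33,-2,-12,0,0,0,0,33,-1,-12,0,0,0,0,33,-1,-12,0,0,0,0,33,0,0,0,0,0,0,33]
}}

```text
time_s: 15.48
ee_pos: [454.5, -121.5, 77.5]
ee_rot: [-142.1, 0.1, -78.5]
force: [-0.5, 0.8, 0.3]
gripper_width: 29.8
```

```bash
python3 rel.py; python3 look.py 16 side
```

```text
t 15.4833 tcp [ 454.5 -121.5   77.5] clamp [-182.8   31.5   77.5] tip clamp [-171.2   31.6   62.5]
z in clamp [ 0.614  0.007 -0.789] x in clamp [ 0.008 -1.    -0.002] q [-33.4  14.5 139.4  95.6  25.9 -44.4] F [-0.4  0.9  0.3] w 29.841281818300484
```

View pics/side16.png

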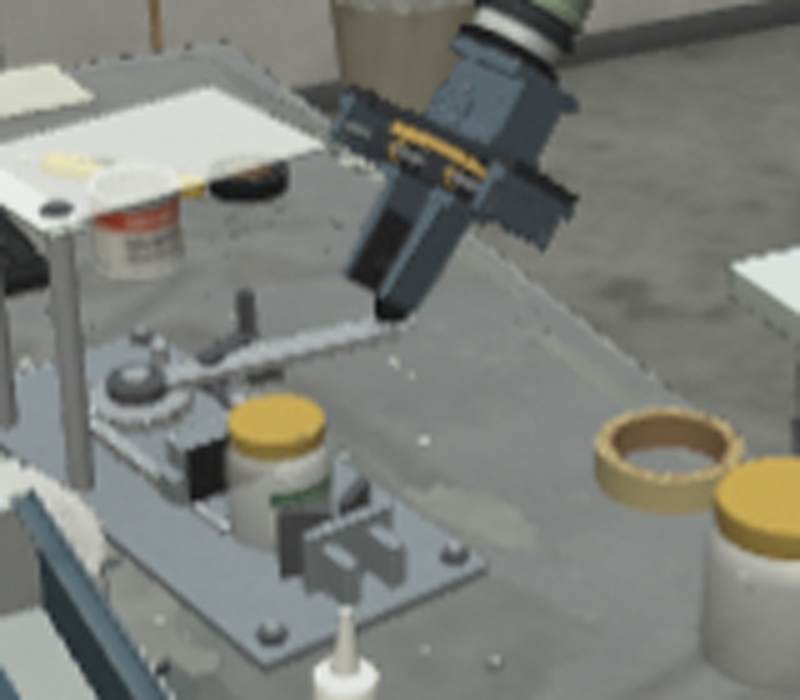

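Emit:
{"method": "servo_tool", "body": {
  "motion": [1,-11,0,0,0,0,33,1,-11,0,0,0,0,33,2,-12,0,0,0,0,33,3,-12,0,0,0,0,33,4,-12,0,0,0,0,33,4,-12,0,0,0,0,33]
}}

```text
time_s: 16.03
ee_pos: [468.2, -186.7, 76.7]
ee_rot: [-142.2, 0.4, -78.2]
force: [-4.8, 6.3, 1.1]
gripper_width: 30.1
```

```bash
python3 rel.py; python3 look.py 17 side
```

```text
t 16.0333 tcp [ 468.2 -186.7   76.7] clamp [-181.9  -35.1   76.7] tip clamp [-170.2  -34.8   61.6]
z in clamp [ 0.613  0.015 -0.79 ] x in clamp [ 0.015 -1.    -0.007] q [-41.2  17.7 133.3  82.7  29.8 -37.8] F [-3.5  7.1  1.1] w 30.08367333469209
```

View pics/side17.png

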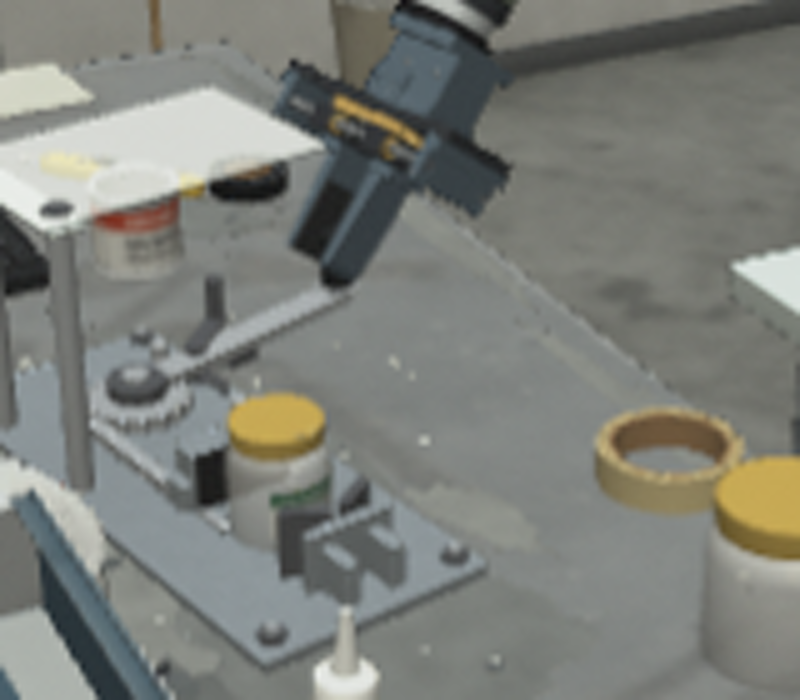

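Emit:
{"method": "servo_tool", "body": {
  "motion": [4,-10,0,0,0,0,33,5,-11,0,0,0,0,33,6,-10,0,0,0,0,33,6,-10,0,0,0,0,33,6,-9,0,0,0,0,33,0,0,0,0,0,0,33]
}}

```text
time_s: 16.58
ee_pos: [497.2, -238.9, 77.2]
ee_rot: [-142.1, 0.2, -78.3]
force: [-0.1, 3.0, -1.3]
gripper_width: 30.2
```

```bash
python3 rel.py; python3 look.py 18 side
```

```text
t 16.5833 tcp [ 497.2 -238.9   77.2] clamp [-163.4  -91.9   77.2] tip clamp [-151.7  -91.7   62.2]
z in clamp [ 0.614  0.011 -0.789] x in clamp [ 0.012 -1.    -0.004] q [-43.9  21.  126.5  75.4  31.7 -32. ] F [ 0.4  3.  -1.3] w 30.177296146647453
```

View pics/side18.png

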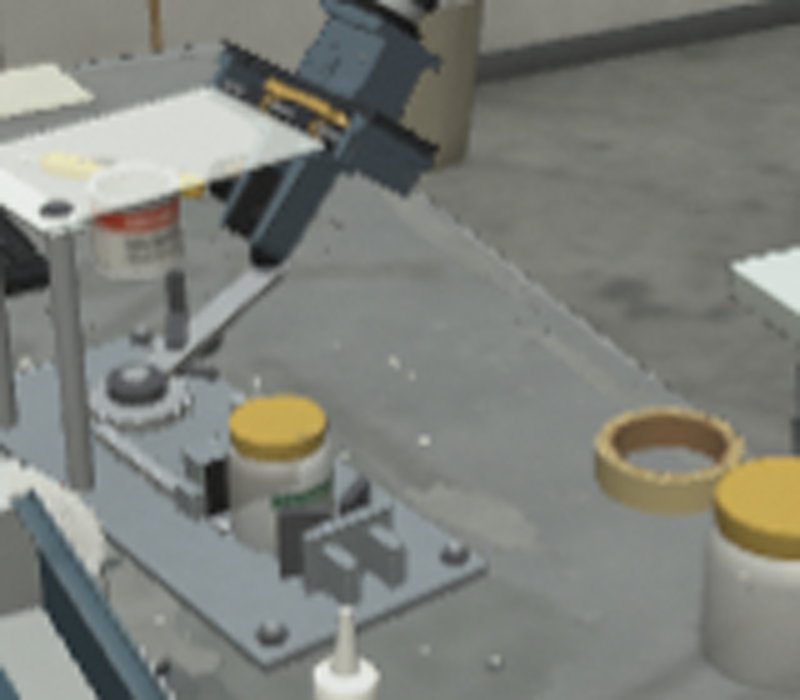

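Emit:
{"method": "servo_tool", "body": {
  "motion": [5,-6,0,0,0,0,33,0,0,0,0,0,0,33]
}}

```text
time_s: 16.8
ee_pos: [501.6, -244.0, 77.2]
ee_rot: [-142.1, 0.3, -78.3]
force: [0.3, 5.3, -2.9]
gripper_width: 30.2
```

```bash
python3 rel.py
```

```text
t 16.8 tcp [ 501.6 -244.    77.2] clamp [-160.   -97.8   77.2] tip clamp [-148.3  -97.5   62.2]
z in clamp [ 0.614  0.011 -0.789] x in clamp [ 0.012 -1.    -0.005] q [-44.   21.5 125.7  74.6  31.9 -31.1] F [ 1.3  5.1 -2.9] w 30.224548663519663
```

Emit:
{"method": "servo_tool", "body": {
  "motion": [-8,13,0,0,0,0,33,-8,13,0,0,0,0,33,-6,11,0,0,0,0,33,-6,11,0,0,0,0,33,-6,11,0,0,0,0,33,-4,12,0,0,0,0,33,-3,12,0,0,0,0,33,-3,12,0,0,0,0,33]
}}

```text
time_s: 17.47
ee_pos: [457.9, -151.7, 78.1]
ee_rot: [-142.1, -0.0, -78.6]
force: [-0.5, -1.5, 0.8]
gripper_width: 29.8
```

```bash
python3 rel.py
```

```text
t 17.4667 tcp [ 457.9 -151.7   78.1] clamp [-185.2    1.2   78.1] tip clamp [-173.6    1.2   63.1]
z in clamp [ 0.614  0.004 -0.789] x in clamp [ 0.007 -1.     0.001] q [-37.4  15.6 137.1  89.8  27.5 -41.8] F [-0.8 -1.4  0.8] w 29.835140776212032
```

Emit:
{"method": "servo_tool", "body": {
  "motion": [-1,12,0,0,0,0,33,-1,12,0,0,0,0,33,0,12,0,0,0,0,33,1,12,0,0,0,0,33,1,12,0,0,0,0,33,2,12,0,0,0,0,33,4,13,0,0,0,0,33,4,12,0,0,0,0,33,0,0,0,0,0,0,33]
}}

```text
time_s: 18.22
ee_pos: [468.3, -52.6, 78.2]
ee_rot: [-142.1, 0.1, -78.4]
force: [-0.0, 0.2, 1.0]
gripper_width: 29.8
```

```bash
python3 rel.py; python3 look.py 19 side top
```

```text
t 18.2167 tcp [468.3 -52.6  78.2] clamp [-156.2   96.5   78.2] tip clamp [-144.5   96.6   63.2]
z in clamp [ 0.615  0.008 -0.789] x in clamp [ 0.011 -1.    -0.002] q [-20.6  13.4 141.3 112.1  20.8 -49.9] F [0.  0.2 1. ] w 29.818126657717016
```

View pics/side19.png

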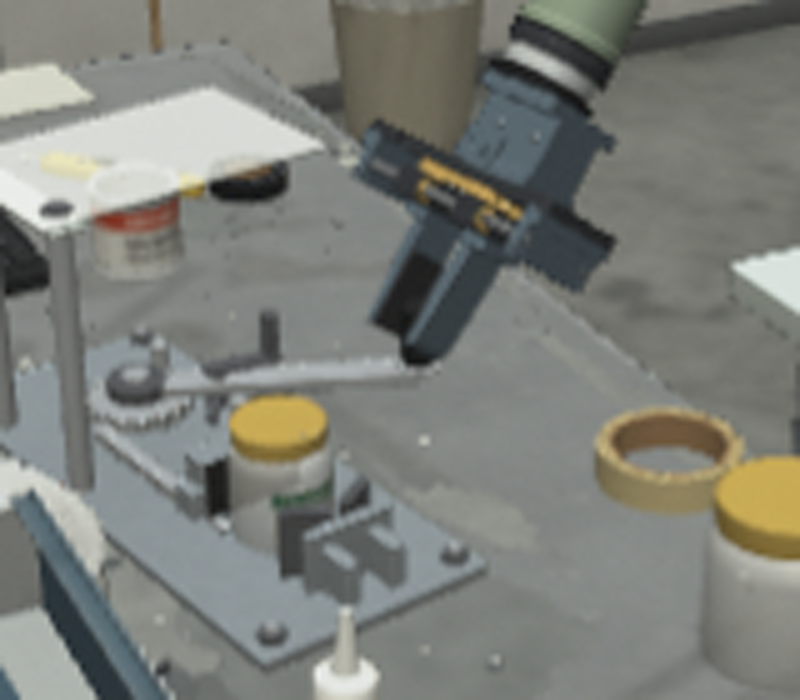

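View pics/top19.png

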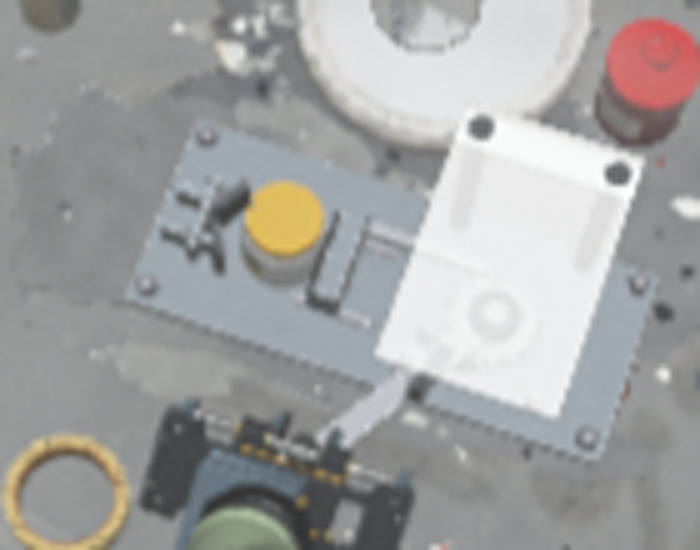

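Emit:
{"method": "servo_tool", "body": {
  "motion": [-3,-9,0,0,0,0,33,-3,-11,0,0,0,0,33,-3,-11,0,0,0,0,33,-2,-12,0,0,0,0,33,-1,-12,0,0,0,0,33,-1,-12,0,0,0,0,33,0,0,0,0,0,0,33]
}}

```text
time_s: 18.9
ee_pos: [453.8, -121.9, 77.2]
ee_rot: [-142.2, 0.2, -78.5]
force: [-2.2, 2.6, 0.7]
gripper_width: 30.2
```

```bash
python3 rel.py; python3 look.py 20 side
```

```text
t 18.9 tcp [ 453.8 -121.9   77.2] clamp [-183.6   31.2   77.2] tip clamp [-171.9   31.4   62.2]
z in clamp [ 0.613  0.008 -0.79 ] x in clamp [ 0.009 -1.    -0.003] q [-33.6  14.6 139.4  95.4  26.  -44.3] F [-1.7  2.9  0.7] w 30.166249168675744
```

View pics/side20.png

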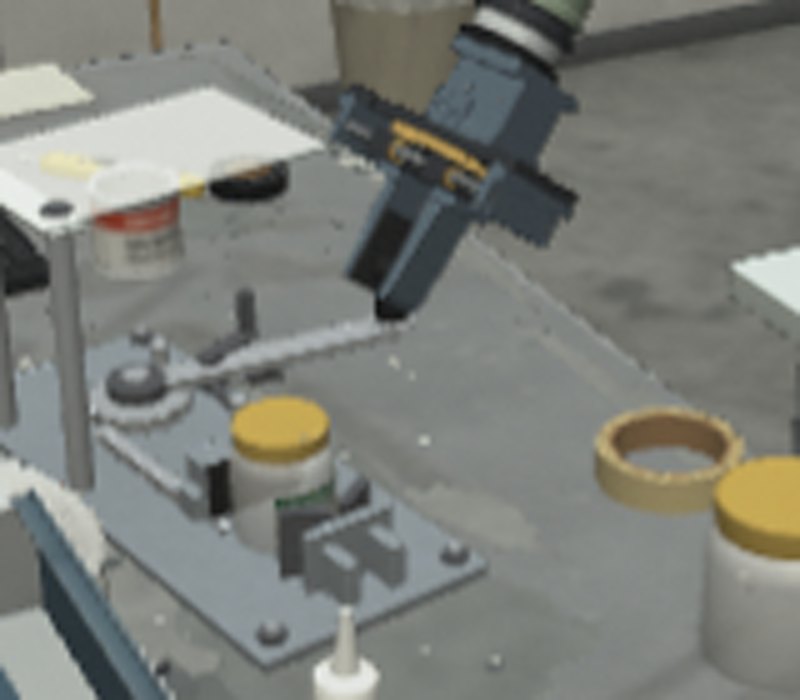

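Emit:
{"method": "servo_tool", "body": {
  "motion": [1,-11,0,0,0,0,33,1,-11,0,0,0,0,33,2,-10,0,0,0,0,33,3,-10,0,0,0,0,33,0,0,0,0,0,0,33]
}}

```text
time_s: 19.37
ee_pos: [461.3, -162.9, 77.0]
ee_rot: [-142.2, 0.2, -78.4]
force: [-0.8, 3.0, -0.9]
gripper_width: 30.0
```

```bash
python3 rel.py; python3 look.py 21 side
```

```text
t 19.3667 tcp [ 461.3 -162.9   77. ] clamp [-184.1  -10.4   77. ] tip clamp [-172.4  -10.3   62. ]
z in clamp [ 0.613  0.009 -0.79 ] x in clamp [ 0.01  -1.    -0.003] q [-38.7  16.4 135.9  87.3  28.3 -40.5] F [-0.2  3.1 -0.9] w 30.00569528379898
```

View pics/side21.png

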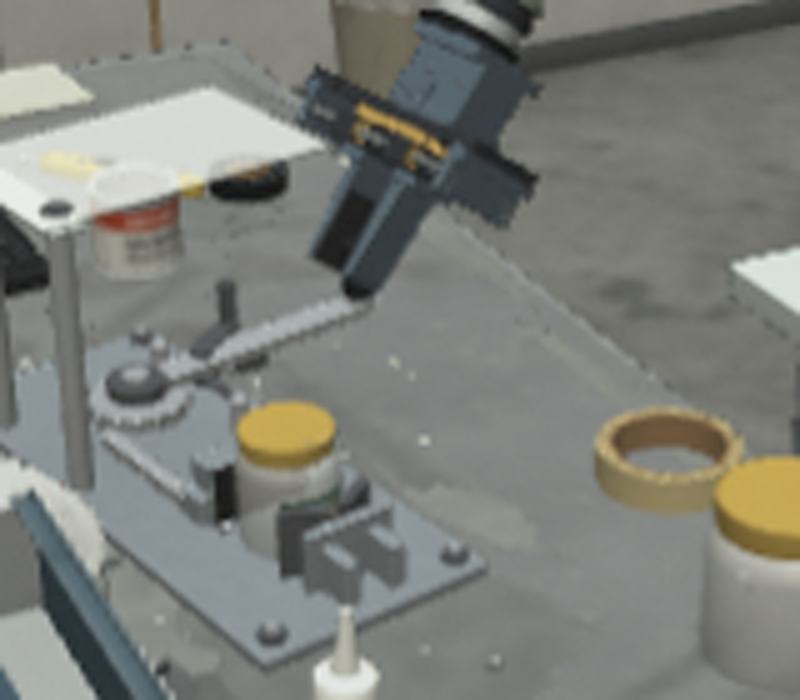

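Emit:
{"method": "servo_tool", "body": {
  "motion": [3,-9,0,0,0,0,33,3,-9,0,0,0,0,33,0,0,0,0,0,0,33]
}}

```text
time_s: 19.67
ee_pos: [467.6, -180.5, 77.3]
ee_rot: [-142.1, 0.2, -78.4]
force: [-1.7, 1.5, -1.9]
gripper_width: 30.0
```

```bash
cat > jar.py <<'E'
from rel import *
f=grab_frame('side');C=cloud(f);hsv=cv2.cvtColor(f['image'],cv2.COLOR_RGB2HSV)
y=cv2.inRange(hsv,(15,140,120),(32,255,255))>0
k=y&(abs(C[...,0]-610)<50)&(abs(C[...,1]-53)<55)
P=C[k];T=P[P[:,2]>np.percentile(P[:,2],95)-6];m=(T.min(0)+T.max(0))/2-[2,1.5,0];print('jar clamp',np.round(cl(m),1))
E
python3 rel.py; python3 jar.py
```

```text
t 19.6667 tcp [ 467.6 -180.5   77.3] clamp [-181.2  -29.    77.3] tip clamp [-169.6  -28.8   62.3]
z in clamp [ 0.614  0.009 -0.79 ] x in clamp [ 0.011 -1.    -0.003] q [-40.3  17.3 134.   84.3  29.1 -38.7] F [-1.4  1.8 -1.9] w 29.95212333284277
jar clamp [  2.8 180.9  88.8]
```

Emit:
{"method": "servo_tool", "body": {
  "motion": [2,-6,0,0,0,0,33,2,-5,0,0,0,0,33]
}}

```text
time_s: 19.88
ee_pos: [470.9, -189.5, 77.2]
ee_rot: [-142.1, 0.3, -78.3]
force: [-6.1, 4.7, 0.7]
gripper_width: 30.5
```

Emit:
{"method": "servo_tool", "body": {
  "motion": [2,-4,0,0,0,0,33]
}}

```text
time_s: 19.97
ee_pos: [473.0, -193.7, 77.2]
ee_rot: [-142.1, 0.3, -78.3]
force: [-4.8, 4.8, 1.3]
gripper_width: 30.2
```

```bash
python3 rel.py; python3 jar.py
```

```text
t 19.9667 tcp [ 473.  -193.7   77.2] clamp [-178.5  -43.    77.2] tip clamp [-166.9  -42.7   62.2]
z in clamp [ 0.614  0.012 -0.79 ] x in clamp [ 0.013 -1.    -0.005] q [-41.4  18.1 132.4  81.9  29.9 -37.1] F [-3.7  5.7  1.3] w 30.24375719800713
jar clamp [  2.9 184.4  88.6]
```

Emit:
{"method": "servo_tool", "body": {
  "motion": [1.3,-3,0,0,0,0,33]
}}

```text
time_s: 20.1
ee_pos: [474.2, -196.4, 77.2]
ee_rot: [-142.1, 0.3, -78.3]
force: [-5.3, 5.0, 1.1]
gripper_width: 30.2
```

Emit:
{"method": "servo_tool", "body": {
  "motion": [1.3,-3,0,0,0,0,33]
}}

```text
time_s: 20.18
ee_pos: [475.5, -199.5, 77.2]
ee_rot: [-142.1, 0.3, -78.3]
force: [-4.8, 5.8, 0.6]
gripper_width: 30.5
```

```bash
python3 rel.py; python3 jar.py
```

```text
t 20.1833 tcp [ 475.5 -199.5   77.2] clamp [-177.1  -49.1   77.2] tip clamp [-165.4  -48.9   62.2]
z in clamp [ 0.614  0.012 -0.789] x in clamp [ 0.013 -1.    -0.005] q [-41.8  18.5 131.7  81.   30.2 -36.4] F [-3.6  6.6  0.6] w 30.488287674920258
jar clamp [  3.1 183.1  88.7]
```

Emit:
{"method": "servo_tool", "body": {
  "motion": [1.3,-2.7,0,0,0,0,33]
}}

```text
time_s: 20.32
ee_pos: [476.7, -202.0, 77.2]
ee_rot: [-142.1, 0.3, -78.3]
force: [-5.1, 4.6, 1.0]
gripper_width: 30.4
```

Emit:
{"method": "servo_tool", "body": {
  "motion": [1.3,-2.5,0,0,0,0,33]
}}

```text
time_s: 20.4
ee_pos: [478.1, -204.6, 77.2]
ee_rot: [-142.1, 0.3, -78.3]
force: [-4.6, 4.9, 1.2]
gripper_width: 30.1
```

```bash
python3 rel.py; python3 jar.py; python3 look.py 22 side top
```

```text
t 20.4 tcp [ 478.1 -204.6   77.2] clamp [-175.6  -54.6   77.2] tip clamp [-163.9  -54.4   62.2]
z in clamp [ 0.614  0.012 -0.79 ] x in clamp [ 0.013 -1.    -0.005] q [-42.2  18.8 131.1  80.2  30.4 -35.8] F [-3.6  5.7  1.2] w 30.053518744682517
jar clamp [  3.4 184.7  88.9]
```

View pics/side22.png

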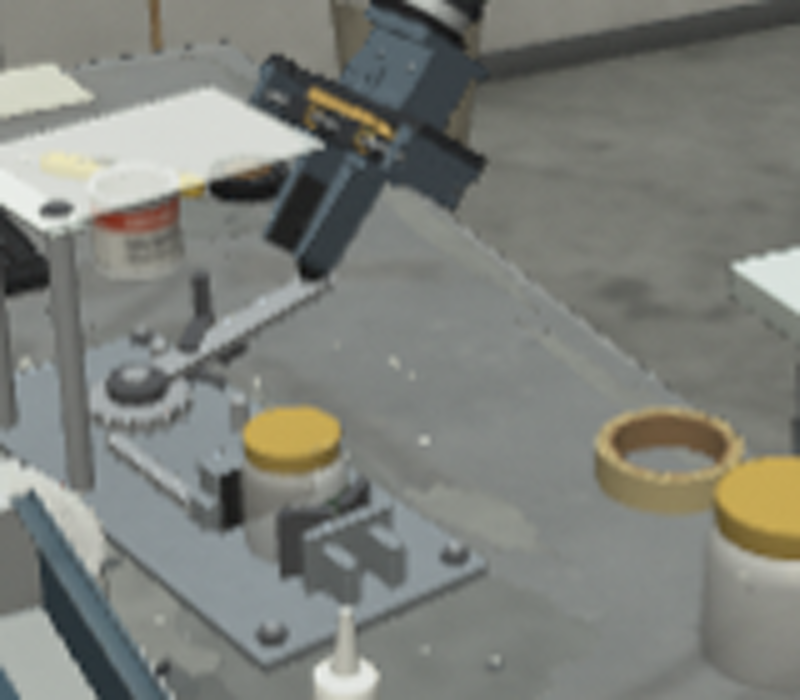

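View pics/top22.png

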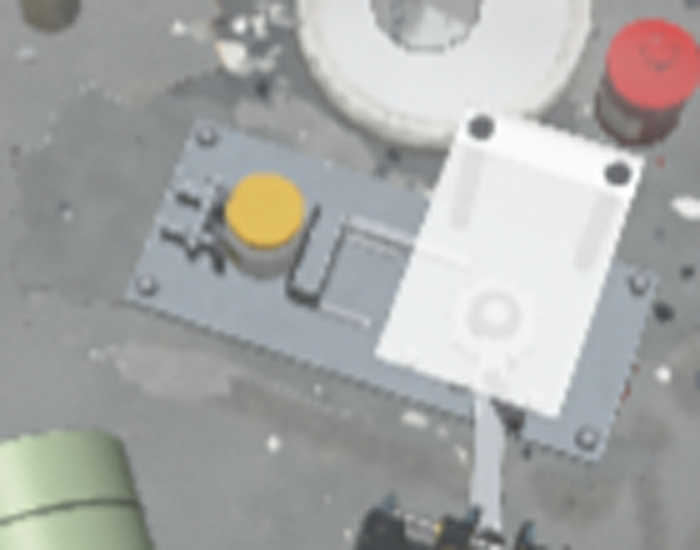

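Emit:
{"method": "servo_tool", "body": {
  "motion": [1.4,-2.4,0,0,0,0,33]
}}

```text
time_s: 20.63
ee_pos: [479.3, -206.5, 77.1]
ee_rot: [-142.1, 0.3, -78.2]
force: [-5.3, 6.4, 1.7]
gripper_width: 30.3
```

Emit:
{"method": "servo_tool", "body": {
  "motion": [1.4,-2.4,0,0,0,0,33]
}}

```text
time_s: 20.72
ee_pos: [480.6, -208.5, 77.1]
ee_rot: [-142.1, 0.4, -78.2]
force: [-5.8, 7.2, 2.0]
gripper_width: 30.3
```

Emit:
{"method": "servo_tool", "body": {
  "motion": [1.4,-2.4,0,0,0,0,33]
}}

```text
time_s: 20.8
ee_pos: [481.8, -210.5, 77.0]
ee_rot: [-142.1, 0.4, -78.2]
force: [-7.4, 9.0, 2.6]
gripper_width: 30.6
```

Emit:
{"method": "servo_tool", "body": {
  "motion": [1.4,-2.3,0,0,0,0,33]
}}

```text
time_s: 20.88
ee_pos: [483.0, -212.2, 76.9]
ee_rot: [-142.1, 0.5, -78.1]
force: [-8.4, 9.5, 3.5]
gripper_width: 29.9
```

Emit:
{"method": "servo_tool", "body": {
  "motion": [0,0,0,0,0,0,33]
}}

```text
time_s: 20.97
ee_pos: [483.2, -212.6, 76.9]
ee_rot: [-142.1, 0.4, -78.1]
force: [-6.6, 8.1, 1.3]
gripper_width: 30.0
```

```bash
python3 rel.py; python3 jar.py
```

```text
t 20.9667 tcp [ 483.2 -212.6   76.9] clamp [-172.   -63.4   76.9] tip clamp [-160.4  -63.1   61.9]
z in clamp [ 0.614  0.015 -0.789] x in clamp [ 0.015 -1.    -0.008] q [-42.6  19.4 129.9  78.7  30.9 -34.7] F [-5.   9.2  1.3] w 30.04653521615115
jar clamp [  4.4 186.8  88.8]
```

Emit:
{"method": "servo_tool", "body": {
  "motion": [1,-1.8,0,0,0,0,33,0,0,0,0,0,0,33]
}}

```text
time_s: 21.18
ee_pos: [484.0, -213.9, 76.9]
ee_rot: [-142.1, 0.5, -78.1]
force: [-6.5, 9.1, 1.4]
gripper_width: 30.0
```

```bash
python3 rel.py; python3 jar.py
```

```text
t 21.1833 tcp [ 484.  -213.9   76.9] clamp [-171.5  -64.8   76.9] tip clamp [-159.9  -64.5   61.9]
z in clamp [ 0.614  0.016 -0.789] x in clamp [ 0.016 -1.    -0.008] q [-42.7  19.6 129.7  78.4  31.  -34.4] F [-4.6 10.2  1.4] w 30.007285262633495
jar clamp [  2.6 184.   88.3]
```

Emit:
{"method": "servo_tool", "body": {
  "motion": [1,-1.8,0,0,0,0,33,0,0,0,0,0,0,33]
}}

```text
time_s: 21.4
ee_pos: [484.8, -215.2, 76.8]
ee_rot: [-142.1, 0.5, -78.1]
force: [-7.4, 9.2, 2.6]
gripper_width: 30.0
```

```bash
python3 rel.py; python3 look.py 23 side top
```

```text
t 21.4 tcp [ 484.8 -215.2   76.8] clamp [-171.   -66.3   76.8] tip clamp [-159.3  -66.    61.8]
z in clamp [ 0.614  0.017 -0.789] x in clamp [ 0.016 -1.    -0.009] q [-42.8  19.7 129.5  78.1  31.1 -34.2] F [-5.5 10.5  2.6] w 30.035993445451954
```

View pics/side23.png

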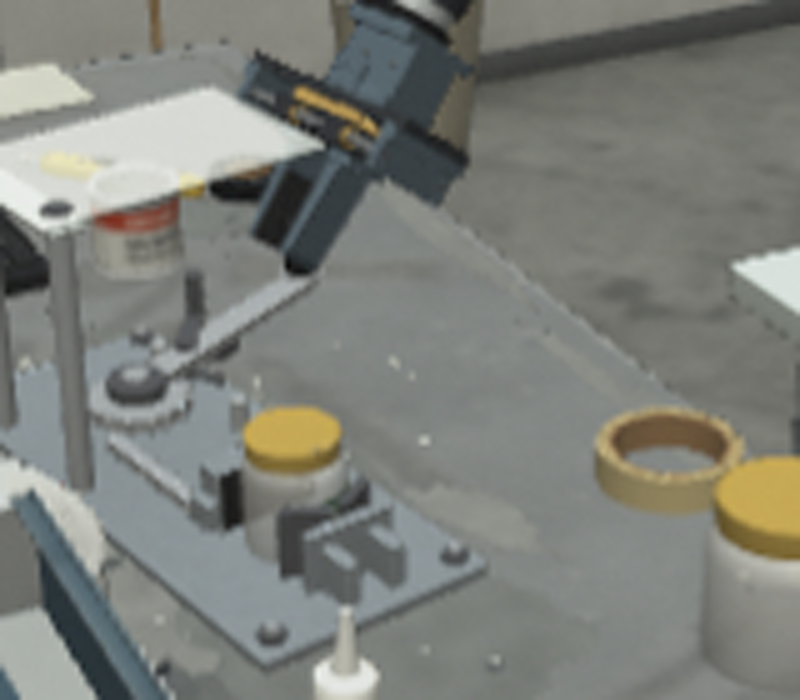

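View pics/top23.png

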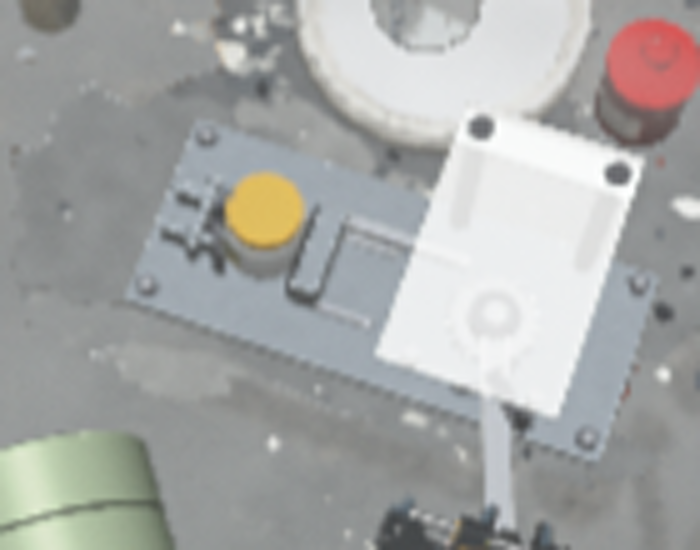

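Emit:
{"method": "servo_tool", "body": {
  "motion": [-0.5,1.5,0,0,0,0,50,0,0,0,0,0,0,50,0,0,0,0,0,0,50,0,0,0,0,0,0,50]
}}

```text
time_s: 21.83
ee_pos: [485.7, -217.3, 77.4]
ee_rot: [-142.1, 0.2, -78.3]
force: [-4.0, 3.8, -0.4]
gripper_width: 45.6
```

```bash
python3 rel.py; python3 jar.py; python3 look.py 24 side
```

```text
t 21.8333 tcp [ 485.7 -217.3   77.4] clamp [-170.5  -68.5   77.4] tip clamp [-158.9  -68.3   62.4]
z in clamp [ 0.614  0.01  -0.789] x in clamp [ 0.011 -1.    -0.004] q [-42.7  19.6 129.4  78.5  30.7 -34.4] F [-3.3  4.5 -0.4] w 45.64330078389649
jar clamp [  2.9 185.7  88.9]
```

View pics/side24.png

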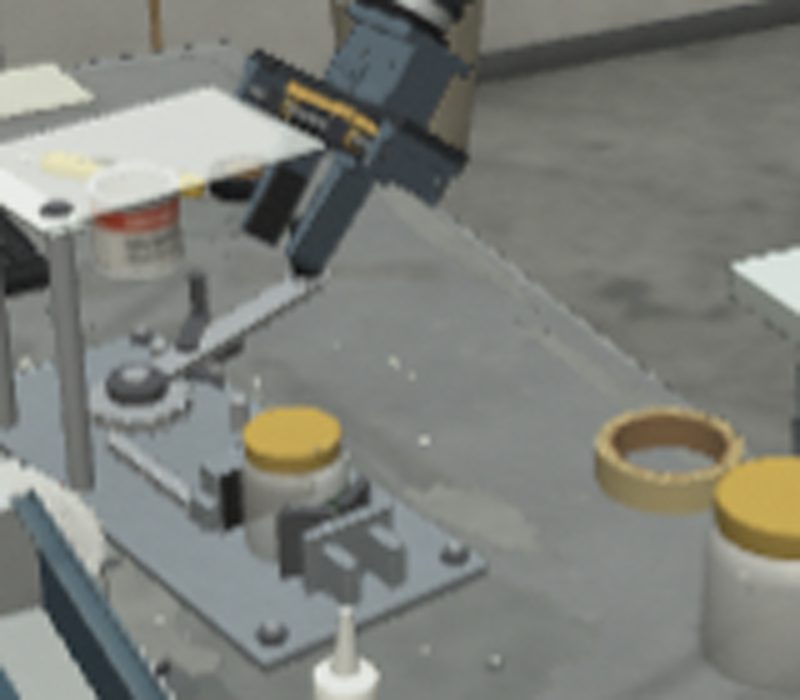

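Emit:
{"method": "servo_tool", "body": {
  "motion": [-3,5,0,0,0,0,55,-2,5,0,0,0,0,55,0,0,0,0,0,0,55]
}}

```text
time_s: 22.18
ee_pos: [481.3, -208.3, 78.0]
ee_rot: [-142.1, 0.1, -78.5]
force: [0.1, 0.1, -0.1]
gripper_width: 49.8
```

```bash
python3 rel.py; python3 jar.py; python3 look.py 25 side
```

```text
t 22.1833 tcp [ 481.3 -208.3   78. ] clamp [-173.1  -58.8   78. ] tip clamp [-161.5  -58.7   63. ]
z in clamp [ 0.615  0.007 -0.789] x in clamp [ 0.009 -1.    -0.002] q [-42.2  18.9 130.6  80.   30.3 -35.5] F [ 0.1  0.1 -0.1] w 49.79096501193614
jar clamp [  3.1 185.7  88.8]
```

View pics/side25.png

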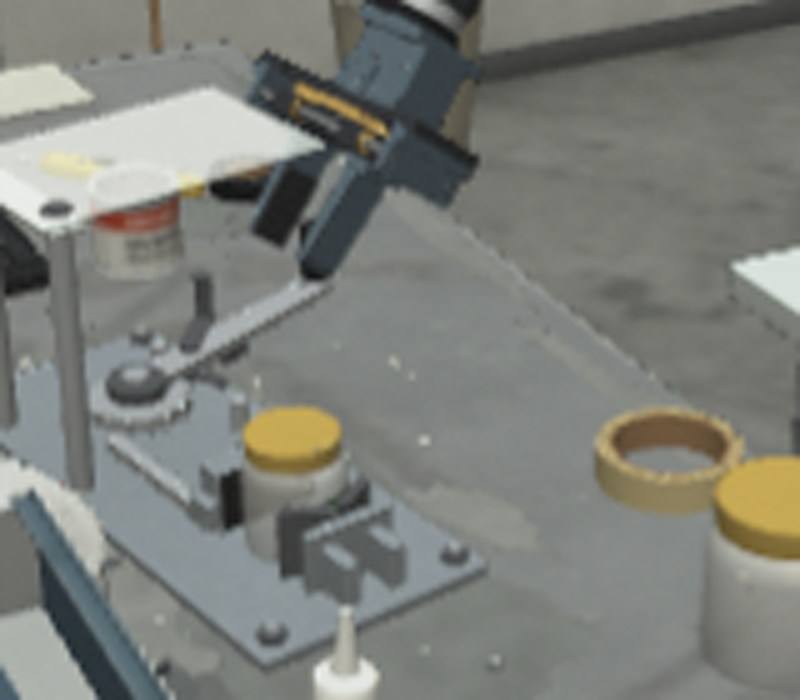

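Emit:
{"method": "servo_tool", "body": {
  "motion": [-2,6,0,0,0,0,60,0,0,10,0,0,0,60,0,0,25,0,0,0,60,-5,0,30,0,0,0,60,-10,0,35,0,0,0,60,-10,0,35,0,0,0,60,-10,0,30,0,0,0,60,0,0,0,0,0,0,60]
}}

```text
time_s: 22.95
ee_pos: [445.5, -204.2, 249.4]
ee_rot: [-141.7, -0.4, -78.5]
force: [1.3, 0.2, 0.4]
gripper_width: 54.7
```

```bash
python3 rel.py; python3 jar.py; python3 look.py 26 side top; python3 - <<'E'
from h import *
f=grab_frame('side'); save('side_full',f)
E
```

```text
t 22.95 tcp [ 445.5 -204.2  249.4] clamp [-207.5  -48.   249.4] tip clamp [-195.7  -48.   234.5]
z in clamp [ 0.62  -0.    -0.784] x in clamp [ 0.009 -1.     0.008] q [-45.6   0.3 120.3  46.   46.1   3.7] F [ 1.3 -0.1  0.4] w 54.72605667887981
jar clamp [  3.9 185.9  88.5]
```

View pics/side26.png

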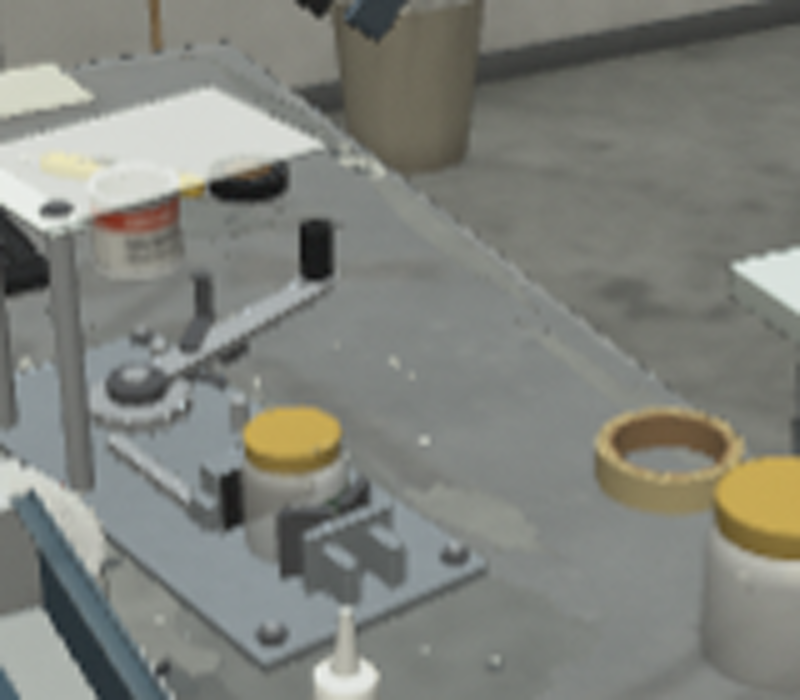

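View pics/top26.png

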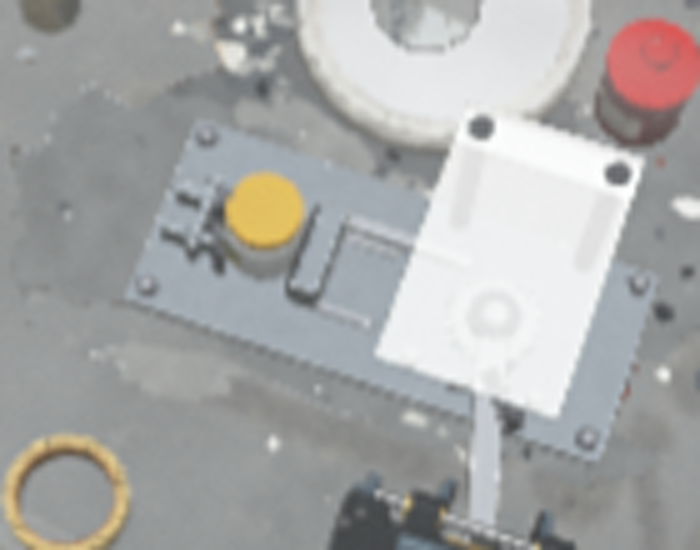

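View pics/side_full.png

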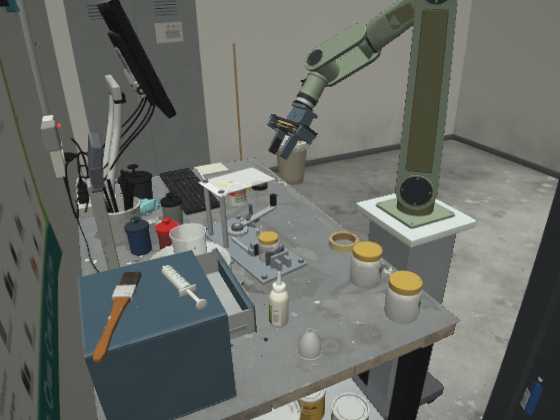

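The jar is upright against the vee at clamp y≈186, with the jaw on it. The lever tab is still on the right of the crank bar, and the dropper, cup and tin are standing. The gripper is clear, so I'm handing in.

```bash
python3 -c "
from workcell import env
print(env.job_done())"
```

```text
the job is handed in; nothing more can be done
None
```

The jar is clamped upright in the vee with the ratchet lever on the closing side, and I handed the job in at about 23 s. No verdict was reported.

**What I did:**
- I stood the small yellow-lidded jar in the open clamp, then pushed the lever over with the gripper leaning back about 38°.
- Two rightward strokes of the crank closed the jaw. I stopped at about 11.7 N at the hand post, with a brief peak near 12.5 N, then let go and backed away.

**Last checks:**
- **Jar:** upright, with its lid height right for standing on the base plate. It measured 185.9 mm from the spindle along the clamp (185 expected) and 3–4 mm off to the side, which is within measuring error.
- **Lever:** measured at +0.37 rad just after the flip. In the last pictures its tab is still on the right of the crank.
- **Surroundings:** the dropper, viscosity cup and small tin are all standing. The robot touches nothing.

**What disagreed or stayed unproven:**
- The two cameras differed by up to about 10 mm. I corrected the side view against the gripper and the set-down jar.
- After I let go, the crank sprang back about 0.08 rad. The jar and jaw did not visibly move, but I could not measure the remaining grip on the jar directly.

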